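# Rock a colour tray off its spring pins and stack it under cover

## Task

Work the white colour tray loose from the two tight pins of the heavy stand by rocking it gently end to end, a little higher each time, without tipping it steeply and without lifting, tipping or dragging the stand. Then set the tray down nested squarely in the blue tray, with no drop, and lay the wooden cover in the white tray on top so that both sit fully home. Leave the water bowl, ink jar and paperweight where they are.

Things in the scene. Friction and masses are not known exactly. Their poses are not given: they have to be found in the camera images.
- stand: Heavy stand (1.5 kg), loose on the table: steel base 190 x 110 x 12 mm, on it a dark wooden block 76 x 34 mm whose top (deck) is 45 mm up. Two brass spring pins 15 mm tall rise from the deck at x = +-30 mm. Each grips the white tray with about 11 N: pulling both ends at once lifts the whole stand. Origin: centre of the underside; x along the long side, z up.
- tray: White rectangular tray, 0.2 kg, 45 mm high, starts pressed on the deck, long side along the stand's. Foot 100 x 38 mm, 18 mm high; above it a ledge 116 x 54 mm and walls leaning out to the rim, 122 x 58 mm. Amid each long side a flat upright thumb pad 34 mm long, 18 to 45 mm up, outer faces at y = +-30 mm: grasp across these from above. Origin: centre of the foot's underside; x along the long side, z up.
- tray_end_a (a point): Underside of the white tray's foot at its +x pin socket (x = +30 mm; socket 16 mm along x, 14 mm across), 45 mm above the table when seated. To free the tray raise one end by up to 9 mm while the other stays at its height, then the other, and so on, until both are over 15 mm above the deck.
- tray_end_b (a point): The same at its -x socket (x = -30 mm). Tipping the white tray more than 11 degrees (0.19 rad) at any time is a failure: one end cannot be freed in a single swing.
- rest_tray: Blue tray, same shape and size as the white (0.3 kg), loose on the table. Well 106 x 44 mm at its floor (21 mm up), about 112 x 50 mm at the rim. The white foot goes into it, either way round, until the white ledge lies on the blue rim: white origin 27 mm above the blue. Origin: centre of the underside; x along the long side.
- cover: Wooden cover, 0.12 kg, lying on the table: plug 100 x 38 x 10 mm below, plate 118 x 58 x 5 mm on it, and on top a dark grip bar 50 mm long (x), 14 mm wide (y), from 15 to 41 mm up. The plug fits the well of a tray, either way round; seated, the plate lies on the rim and the cover's origin is 35 mm above the tray's. Origin: centre of the plug's underside; x along the long side.
- water_bowl: Brown earthenware bowl, 100 mm across, 45 mm high; origin centre of the underside. Must not be disturbed.
- ink_jar: Amber jar with a black cap, 52 mm across, 60 mm high; origin centre of the underside. Must not be disturbed.
- paperweight: Green stone bar 28 x 160 x 18 mm (long along its y); origin centre of the underside. Must not be disturbed.
Not all that is in view belongs to the job. What is shaped like the cover but purple is not meant.

How it is judged:
By the outcome, as a careful person would: the job done as asked, in the order asked, and still so for the second after the job is handed in, with the robot touching nothing.
It also fails if it takes over 61 s, if anything falls off the work surface, if the arm or the gripper's body presses on something with over 40 N, if the wrist force passes 120 N, or if a joint passes its speed limit or range.

## Robot

A 6-joint arm with a two-finger parallel gripper is mounted at the origin on the work surface. World frame = base frame: x ahead of the robot, y to its left, z up, the work surface at z = 0. Lengths are in mm, angles in rad, forces in N, time in s.
With the tool pointing down it reaches from about 325 to 900 mm from the base axis. Payload 6.1 kg.
Tool frame: the origin (TCP) lies where the fingers leave the gripper's body, on its centre line; the fingertips stand bot.tip_reach ahead of it and the grasp point (between the pads) lies 51 mm ahead of it (bot.tip_reach is the distance from the TCP to the fingertips, in mm); z points along the fingers, x is the direction in which the jaws open and shut, and the axes are right-handed (so a half turn about z gives the same grasp; the last joint's range is limited). The gripper opens to 87 mm and grips with 3 to 60 N. Pads are 19 mm wide; open, the fingers measure 117 mm over their backs; the gripper's body (75 mm by 190 mm) begins 51 mm behind the grasp point.
Start: joints at [-1.378, 0.22, 1.526, -0, 1.395, -0.126], TCP at [195.885, -593.503, 292.238] pointing down, gripper open.
Joint ranges: [-2.98, 2.98], [-0.91, 2.08], [0.09, 2.57], [-1.24, 4.39], [0.2, 2.65], [-2.68, 2.68]. Speed limits (rad/s): [2.57, 2.57, 3.01, 3.14, 3.14, 3.14].

## Interface

Orientations are given as a 3x3 rotation matrix whose columns are the frame's x, y, z axes.
In Python, from bench import bot gives the robot as it stands.
- The arm moves only by the shell command python3 -m jog 'ROWS' [FORCE]. ROWS is JSON, a list of rows, each a list of 7 numbers: the shift along the tool's x, y, z in m, then the turn, a rotation vector about the tool's x, y, z in rad, then the opening, from 0 (shut) to 1 (fully open). In form: [[dx, dy, dz, wx, wy, wz, jaw], ...]. A call has 1 to 5 rows; each row is the pose to reach, as a shift and turn from the pose commanded when the call began, along the tool's axes at that moment; what a row does not reach only later rows make up. A row lasts 1/12 s, in which the tool goes at most 41.7 mm and 7.16 degrees, less where a joint would pass 70% of its speed; a pose out of reach is approached as far as the arm can. A call with a gripper value outside its range is refused whole. The fingers move at their own pace and stop on an object; FORCE is the grip in N (left out, the last holds). Time passes only in rows, so rows that repeat a pose let the fingers close. It gives the time, the measured TCP pose, the force and the opening at its end, in the units of the state.
- bot.sense(): the state, without advancing time (a new reading comes with each control period).
- bot.grab_frame(name): name is "scene" or "top"; returns the picture (480x640x3 uint8, red, green, blue); there is no depth.
- bot.camera_model(name): a dict with "vfov" (degrees; the focal length in pixels is half the picture's height over the tangent of half this angle, whatever the lens; pixels are square), "cx", "cy" (the principal point, pixels), "rvec" (rotation vector, rad) and "tvec" (3), from world to camera coordinates, as OpenCV has them. Camera axes: x right, y down, z forward; pixel columns grow to the right and rows downward; lengths in mm; the calibration is good to about 2 mm. A picture is of the moment at which its call begins. camera_model takes no time and is no camera call.
- bot.sign_off(): hands the job in, once; it reports no verdict.
The state is a dict: "time_s": time; "joint_positions": joint angles; "joint_vel": joint speeds; "tau": joint torques, N m; "ee_pos": TCP position; "eef_rot": TCP orientation; "ft_force": force on the tool from outside, world axes, zero at the start; "ft_torque": the same for the moment, N m; "finger_gap": opening from 0.0 (shut) to 1.0 (fully open).
Only numpy, scipy, OpenCV 4.12 (cv2) and the standard library are available. Lean on these libraries where they do the work, as an engineer would, in place of code of your own. Each camera call takes 0.05 s, during which the arm holds its last target.

## Working session

There is one attempt and no reset: what is moved stays moved. The work goes in short steps, Python scripts to look and compute and a shell command to move; the robot and the scene stay as the last step left them, time stands still between calls to the robot, and variables do not carry over. Pictures are saved under pics/ and viewed, and the job is handed in when it is done.

```bash
ls; mkdir -p pics; python3 - <<'E'
from bench import bot
import cv2
print(bot.tip_reach, bot.sense())
for n in("scene","top"):
    print(n,bot.camera_model(n)); cv2.imwrite(f"pics/{n}0.png",bot.grab_frame(n)[:,:,::-1])
E
```

```text
pics
69.7 {'time_s': 0.0, 'joint_positions': array([-1.37812557e+00,  2.21229446e-01,  1.52760269e+00, -2.09458631e-05,
        1.39471080e+00, -1.26082201e-01]), 'joint_vel': array([-0.00071424,  0.00040187,  0.00038849, -0.00187565,  0.00051386,
        0.00017867]), 'tau': array([ 1.16186591e-03, -4.94607210e+01, -3.87376285e+01,  7.03094364e-02,
        5.72176860e-02, -1.39105200e-04]), 'ee_pos': array([ 195.77162817, -593.03439237,  291.13953535]), 'eef_rot': array([[ 3.13385700e-01, -9.49625846e-01, -3.93681694e-04],
       [-9.49623952e-01, -3.13385866e-01,  1.91024351e-03],
       [-1.93739089e-03, -2.24793431e-04, -9.99998098e-01]]), 'ft_force': array([-0.39345808, -0.53111567,  0.34814661]), 'ft_torque': array([-0.02612115, -0.02897077,  0.00940487]), 'finger_gap': 0.9993511790807865}
scene {'vfov': 44.408931093479254, 'cx': 323.87142314714754, 'cy': 247.77216153895134, 'rvec': array([ 2.1968581 ,  0.68159166, -0.33784174]), 'tvec': array([-447.31821885, -139.81022371, 1598.04527139])}
top {'vfov': 57.3362669686626, 'cx': 319.33470290049195, 'cy': 244.62506651454225, 'rvec': array([ 2.18969823, -2.15818585,  0.16891466]), 'tvec': array([-14.53593915, 535.47834701, 794.86549421])}
```

View pics/scene0.png

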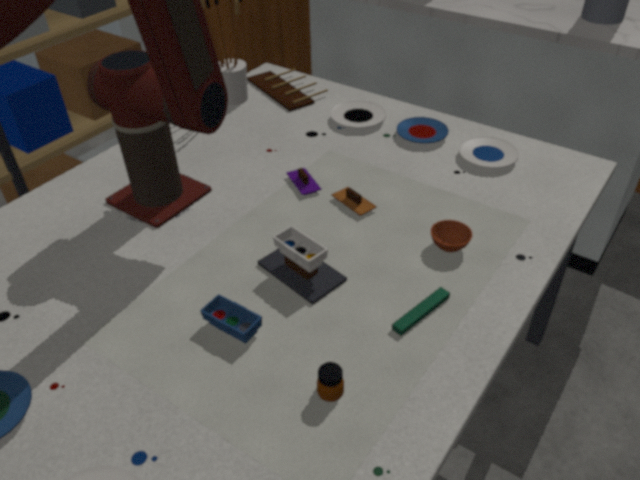

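View pics/top0.png

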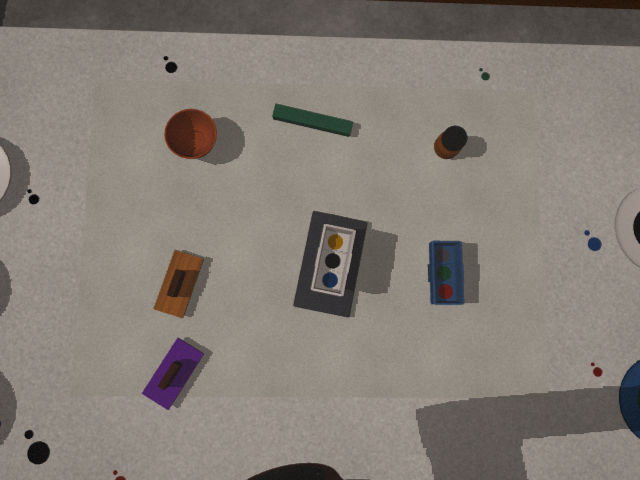

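Candidates: white tray – on the stand (top 333,260), versus the white round dishes at the edges. Blue tray (446,272), versus the blue round dishes. Cover – orange-brown (179,284), versus purple decoy (173,373). I'll check these in close crop.

```bash
python3 - <<'E'
import cv2,numpy as np
im=cv2.imread("pics/top0.png")
a=cv2.resize(im[200:330,280:400],None,fx=4,fy=4,interpolation=cv2.INTER_CUBIC)
b=cv2.resize(im[230:315,415:485],None,fx=4,fy=4,interpolation=cv2.INTER_CUBIC)
c=cv2.resize(im[240:330,145:215],None,fx=4,fy=4,interpolation=cv2.INTER_CUBIC)
o=np.zeros((560,800,3),np.uint8)
a=a[:,:]; a=cv2.resize(a,(480,520)); o[:520,:480]=a
o[:277,490:718]=cv2.resize(b,(228,277)); o[280:560,490:708]=cv2.resize(c,(218,280))
cv2.imwrite("pics/crop0.png",o)
E
```

```text
(no output)
```

View pics/crop0.png

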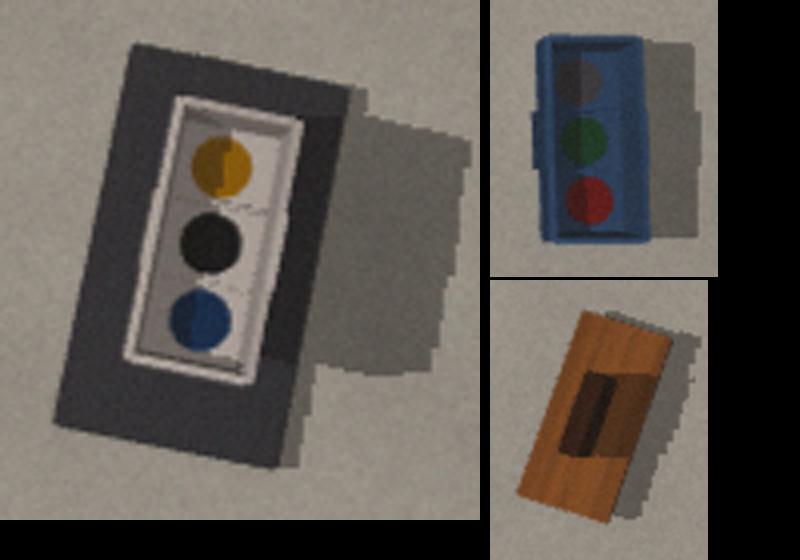

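The crop shows the white tray on its dark stand, the blue tray, and the orange wooden cover with its dark bar: choices confirmed. Next I fit the poses.

```bash
cat > h.py <<'E'
import numpy as np,cv2
from bench import bot
from scipy.optimize import least_squares
def cam(n):
    m=bot.camera_model(n); f=240/np.tan(np.radians(m['vfov']/2))
    return np.array([[f,0,m['cx']],[0,f,m['cy']],[0,0,1]]),np.array(m['rvec']),np.array(m['tvec'])
def proj(n,P):
    K,r,t=cam(n); return cv2.projectPoints(np.array(P,float).reshape(-1,3),r,t,K,None)[0][:,0]
def ray(n,uv,z):
    K,r,t=cam(n); R=cv2.Rodrigues(r)[0]; c=-R.T@t
    uv=np.atleast_2d(uv); d=np.c_[uv,np.ones(len(uv))]@np.linalg.inv(K).T@R
    return c+d*((z-c[2])/d[:,2])[:,None]
def fitrect(n,uv,L,W,z):
    # uv 4 corners in cyclic order, first edge = short
    P=ray(n,uv,z)[:,:2]
    print(' sides',[round(float(np.linalg.norm(P[i]-P[(i+1)%4])),1) for i in range(4)])
    d=(P[0]+P[1]-P[2]-P[3]);y=np.arctan2(d[1],d[0]); c=P.mean(0)
    loc=np.array([[L,W],[L,-W],[-L,-W],[-L,W]])/2
    f=lambda p:(np.c_[np.cos(p[2])*loc[:,0]-np.sin(p[2])*loc[:,1],np.sin(p[2])*loc[:,0]+np.cos(p[2])*loc[:,1]]+p[:2]-P).ravel()
    s=least_squares(f,[*c,y]); print(' pose',s.x.round(4),'res',s.fun.round(1)); return s.x
E
python3 - <<'E'
from h import *
a=lambda L:np.array(L)/4+[280-.375,200-.375]
print('cam top pos',-cv2.Rodrigues(cam('top')[1])[0].T@cam('top')[2])
print('tray');fitrect('top',a([(178,97),(302,122),(250,384),(125,360)]),122,58,90)
print('base');fitrect('top',a([(132,43),(352,88),(283,468),(55,425)]),190,110,12)
print('blue');fitrect('top',[(430.3,241.3),(461.6,241.3),(464,304.2),(431.2,304.2)],122,58,45)
print('cover');fitrect('top',[(174.8,249.9),(203.3,258.2),(182.8,317.9),(153.6,308.3)],118,58,15)
E
```

```text
cam top pos [434.90591884  20.07658758 853.93985732]
tray
 sides [55.9, 117.4, 55.1, 117.8]
 pose [ 5.028162e+02 -2.937030e+01 -1.866000e-01] res [ 2.5  0.7  1.9 -1.4 -2.8 -1.  -1.6  1.7]
base
 sides [109.6, 186.6, 110.2, 188.1]
 pose [ 5.029916e+02 -3.064700e+01 -1.797000e-01] res [ 1.   0.   1.6 -0.5 -1.7  0.4 -1.   0.1]
blue
 sides [59.4, 117.2, 61.2, 116.9]
 pose [ 4.858422e+02 -2.444369e+02  5.500000e-03] res [ 2.8 -0.6  2.1  0.8 -2.7  1.4 -2.3 -1.7]
cover
 sides [56.5, 117.2, 57.5, 115.3]
 pose [ 4.599367e+02  2.569850e+02 -2.892000e-01] res [ 1.6  0.4  0.1 -0.8 -0.6 -0.1 -1.1  0.5]
```

```bash
python3 - <<'E'
import cv2,numpy as np
g=cv2.GaussianBlur(cv2.imread("pics/top0.png",0),(5,5),0).astype(float)
us=np.arange(20,625,20);vs=[]
for u in us:
    col=g[10:70,u-6:u+7].mean(1);d=np.diff(col);k=d.argmax()
    w=d[max(0,k-3):k+4].clip(0);vs.append(10+max(0,k-3)+(w*np.arange(len(w))).sum()/w.sum()+.5)
vs=np.array(vs);p=np.polyfit(us,vs,1);print((vs-np.polyval(p,us)).round(1)); print(np.polyfit(us,vs,2))
E
```

```text
[-0.  -0.   0.   0.1  0.   0.  -0.  -0.  -0.2 -0.  -0.1  0.  -0.1  0.
  0.1  0.1  0.2  0.1  0.1 -0.1  0.1 -0.1  0.   0.1 -0.1  0.1  0.  -0.1
 -0.  -0.1  0. ]
[-6.26012640e-07  3.14900360e-02  2.61380024e+01]
```

```bash
cat > ov.py <<'E'
from h import *
def boxes(p,L):  # list (lx,ly,z)
    c,s=np.cos(p[2]),np.sin(p[2]);out=[]
    for lx,ly,z in L:
        q=np.array([[1,1],[1,-1],[-1,-1],[-1,1]])*[lx/2,ly/2]
        out.append(np.c_[c*q[:,0]-s*q[:,1]+p[0],s*q[:,0]+c*q[:,1]+p[1],np.full(4,z)])
    return out
def draw(n,im,sets,win,k):
    x0,y0,x1,y1=win
    o=cv2.resize(im[y0:y1,x0:x1],None,fx=k,fy=k,interpolation=cv2.INTER_CUBIC)
    for p,L in sets:
        for b in boxes(p,L):
            q=(proj(n,b)+.5-[x0,y0])*k
            cv2.polylines(o,[np.int32(np.round(q*16))],True,(255,0,255),1,cv2.LINE_AA,4)
    return o
E
python3 - <<'E'
from ov import *
S=[((502.8,-29.4,-.1866),[(122,58,90)]),((503,-30.6,-.18),[(190,110,12),(190,110,0)])]
B=[((485.8,-244.4,.0055),[(122,58,45),(100,38,0)])]
C=[((459.9,257,-.289),[(118,58,15),(118,58,10),(50,14,41)])]
t=cv2.imread("pics/top0.png");s=cv2.imread("pics/scene0.png")
def put(o,a,x,y): o[y:y+a.shape[0],x:x+a.shape[1]]=a[:600-y,:800-x]
o=np.zeros((600,800,3),np.uint8)
put(o,draw('top',t,S,(285,205,375,325),3),0,0)
put(o,draw('top',t,B,(420,230,485,315),3),275,0)
put(o,draw('top',t,C,(145,240,215,325),3),475,0)
put(o,draw('scene',s,S,(255,225,350,305),3),0,365)
put(o,draw('scene',s,B,(195,285,270,350),3),290,365)
put(o,draw('scene',s,C,(325,175,385,225),4),520,365)
cv2.imwrite("pics/ov0.png",o)
E
```

```text
(no output)
```

View pics/ov0.png

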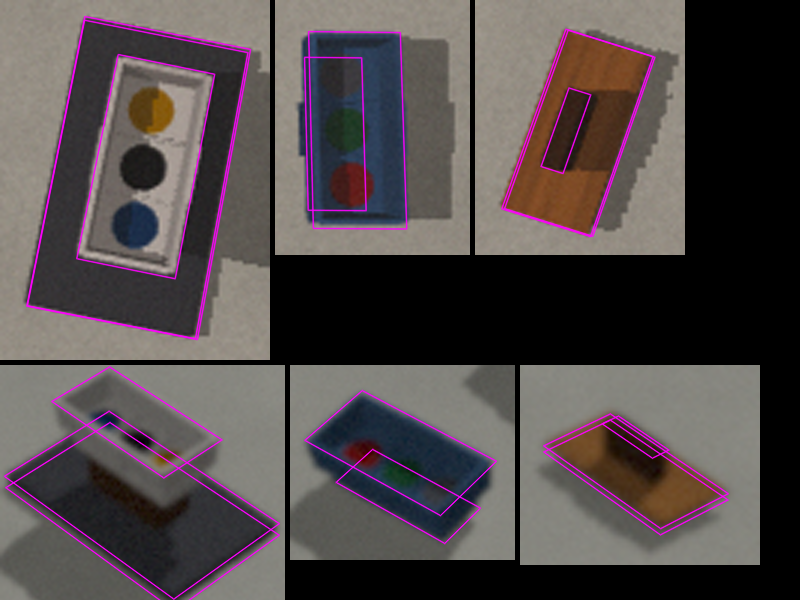

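Table edge is straight (no lens distortion), and the fits are within about 2 mm. I'll refine with silhouette fits in each camera separately.

```bash
cat > sil.py <<'E'
from ov import *
from scipy.optimize import minimize
TR=[[(100,38,0),(100,38,18)],[(116,54,18),(122,58,45)],[(34,60,18),(34,60,45)]]
CV=[[(100,38,0),(100,38,10)],[(118,58,10),(118,58,15)],[(50,14,15),(50,14,41)]]
BS=[[(190,110,0),(190,110,12)]]
def model(n,p,parts,z0,win,k=6):
    x0,y0,x1,y1=win;m=np.zeros(((y1-y0)*k,(x1-x0)*k),np.uint8)
    for L in parts:
        q=np.vstack([proj(n,b+[0,0,z0]) for b in boxes(p,L)])
        h=cv2.convexHull(((q+.5-[x0,y0])*k).astype(np.float32))
        cv2.fillPoly(m,[np.int32(h*16)],1,shift=4)
    return m
def fit(views,p0,parts,z0):
    # views: list (name, softmask(win), win)
    k=6
    def cost(d):
        p=np.array(p0)+np.array(d)*[1,1,.01];c=0
        for n,M,w in views:
            m=cv2.resize(model(n,p,parts,z0,w,k).astype(np.float32),(w[2]-w[0],w[3]-w[1]),interpolation=cv2.INTER_AREA)
            c+=((m-M)**2).sum()/M.sum()
        return c
    r=minimize(cost,[0,0,0],method='Nelder-Mead',options=dict(initial_simplex=[[0,0,0],[4,0,0],[0,4,0],[0,0,5]],xatol=.02,fatol=1e-5))
    return np.array(p0)+r.x*[1,1,.01],r.fun
E
python3 - <<'E'
from sil import *
ims={n:cv2.imread(f"pics/{n}0.png") for n in('top','scene')}
def mask(n,w,key):
    im=ims[n][w[1]:w[3],w[0]:w[2]].astype(float);b,g,r=im[...,0],im[...,1],im[...,2];s=im.sum(2)+1
    if key=='blue': M=(b-r)/s>.12
    if key=='cover': M=((r-b)/s>.12)
    if key=='stand': M=s<220
    M=M.astype(np.uint8);M=cv2.morphologyEx(M,cv2.MORPH_CLOSE,np.ones((5,5)))
    l,L,st,_=cv2.connectedComponentsWithStats(M);M=(L==1+st[1:,4].argmax())
    c,_=cv2.findContours(M.astype(np.uint8),0,1);o=np.zeros(M.shape,np.float32);cv2.drawContours(o,c,-1,1,-1)
    return o
W={'blue':{'top':(415,225,490,320),'scene':(190,285,275,350)},'cover':{'top':(145,240,215,330),'scene':(322,175,385,225)}}
P={'blue':((485.8,-244.4,.0055),TR),'cover':((459.9,257,-.289),CV)}
vis=[]
for o in('blue','cover'):
    V=[(n,mask(n,W[o][n],o),W[o][n]) for n in('top','scene')]
    for v in(V[:1],V[1:],V):
        p,f=fit(v,*P[o],0);print(o,[x[0] for x in v],p.round(3),round(f,3))
    for n,M,w in V:
        k=4;m=model(n,p,P[o][1],0,w,k);a=cv2.resize(ims[n][w[1]:w[3],w[0]:w[2]],None,fx=k,fy=k)
        for mm,c in((m,(255,0,255)),(cv2.resize(M,None,fx=k,fy=k,interpolation=0).astype(np.uint8),(0,255,255))):
            cs,_=cv2.findContours(mm,0,1);cv2.drawContours(a,cs,-1,c,1)
        vis.append(a)
o=np.zeros((600,800,3),np.uint8)
for a,(x,y) in zip(vis,((0,0),(300,0),(0,330),(300,330))):
    a=a[:600-y]; cut=o[y:y+a.shape[0],x:x+a.shape[1]];cut[:]=a[:cut.shape[0],:cut.shape[1]]
cv2.imwrite("pics/sil0.png",o)
E
```

```text
blue ['top'] [ 4.87509e+02 -2.45441e+02  1.80000e-02] 0.037
blue ['scene'] [ 4.85921e+02 -2.43934e+02  7.00000e-03] 0.138
blue ['top', 'scene'] [ 4.86820e+02 -2.45286e+02  4.00000e-03] 0.184
cover ['top'] [ 4.60406e+02  2.58065e+02 -2.89000e-01] 0.013
cover ['scene'] [ 4.57312e+02  2.61454e+02 -3.19000e-01] 0.109
cover ['top', 'scene'] [ 4.60269e+02  2.58561e+02 -2.90000e-01] 0.145
```

View pics/sil0.png

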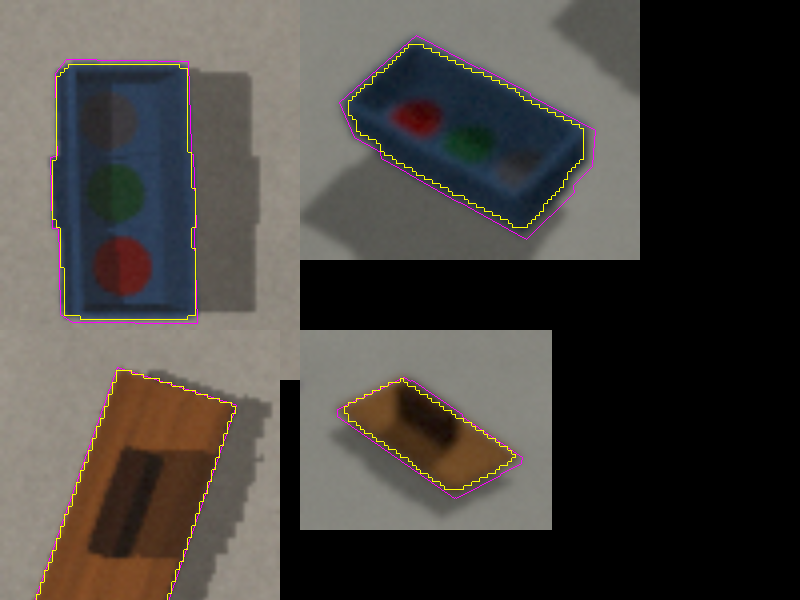

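```bash
cat > go.py <<'E'
import sys
from h import *
from scipy.spatial.transform import Rotation as Ro
def delta(x,y,z,ang,pitch=0):
    "tool x at world angle ang, z down; delta rows from measured pose"
    s=bot.sense();R=np.array(s['eef_rot']);c,a=np.cos(ang),np.sin(ang)
    T=np.array([[c,a,0],[a,-c,0],[0,0,-1.]])
    d=R.T@(np.array([x,y,z])-s['ee_pos'])/1000; w=Ro.from_matrix(R.T@T).as_rotvec()
    print('t',round(s['time_s'],2),'pos',s['ee_pos'].round(1),'gap',round(s['finger_gap'],3),'F',s['ft_force'].round(1))
    print('delta m',d.round(4),'rot',w.round(4))
if __name__=='__main__': delta(*map(float,sys.argv[1:]))
E
python3 go.py 503 -30.5 200 -1.752
```

```text
t 0.1 pos [ 195.8 -593.1  291.3] gap 0.998 F [-0.1 -0.3  0. ]
delta m [-0.4378 -0.468   0.0921] rot [2.0e-04 1.7e-03 5.0e-01]
```

```bash
python3 -m jog '[[-0.438,-0.468,0.09,0,0,0.5,1],[-0.438,-0.468,0.09,0,0,0.5,1],[-0.438,-0.468,0.09,0,0,0.5,1],[-0.438,-0.468,0.09,0,0,0.5,1],[-0.438,-0.468,0.09,0,0,0.5,1]]'; python3 go.py 503 -30.5 200 -1.752
```

```text
time_s: 0.52
ee_pos: [294.9, -410.7, 262.5]
eef_rot: [[-0.187, -0.982, -0.0], [-0.982, 0.187, 0.001], [-0.001, 0.0, -1.0]]
ft_force: [0.9, -0.1, 0.7]
finger_gap: 0.999
t 0.52 pos [ 294.9 -410.7  262.5] gap 0.999 F [ 0.9 -0.1  0.7]
delta m [-0.4124 -0.1331  0.0627] rot [ 0.0004  0.0007 -0.0074]
```

```bash
python3 -m jog '[[-0.412,-0.133,0.062,0,0,0,1],[-0.412,-0.133,0.062,0,0,0,1],[-0.412,-0.133,0.062,0,0,0,1],[-0.412,-0.133,0.062,0,0,0,1],[-0.412,-0.133,0.062,0,0,0,1]]'; python3 go.py 503 -30.5 200 -1.752
```

```text
time_s: 0.93
ee_pos: [392.6, -229.0, 233.3]
eef_rot: [[-0.181, -0.984, 0.0], [-0.984, 0.181, 0.0], [-0.0, -0.0, -1.0]]
ft_force: [1.3, -0.0, -0.7]
finger_gap: 1.0
t 0.93 pos [ 392.6 -229.   233.3] gap 1.0 F [ 1.3 -0.  -0.7]
delta m [-0.2152 -0.0727  0.0333] rot [-0.      0.0001 -0.0005]
```

```bash
python3 -m jog '[[-0.215,-0.073,0.033,0,0,0,1],[-0.215,-0.073,0.033,0,0,0,1],[-0.215,-0.073,0.033,0,0,0,1],[-0.215,-0.073,0.033,0,0,0,1],[-0.215,-0.073,0.033,0,0,0,1]]'; python3 go.py 503 -30.5 200 -1.752
```

```text
time_s: 1.35
ee_pos: [493.1, -48.8, 203.4]
eef_rot: [[-0.18, -0.984, -0.0], [-0.984, 0.18, -0.0], [0.0, 0.0, -1.0]]
ft_force: [1.1, -1.3, 0.2]
finger_gap: 0.998
t 1.35 pos [493.1 -48.8 203.4] gap 0.998 F [ 1.1 -1.3  0.2]
delta m [-0.0198 -0.0065  0.0034] rot [ 0.     -0.      0.0001]
```

```bash
python3 -m jog '[[-0.01,-0.003,0.0,0,0,0,1],[-0.01,-0.003,0.0,0,0,0,1],[-0.01,-0.003,0,0,0,0,1],[-0.01,-0.003,0,0,0,0,1]]'; python3 go.py 503 -30.5 140 -1.752; python3 - <<'E'
from h import *
im=bot.grab_frame("scene")[:,:,::-1];cv2.imwrite("pics/s1.png",cv2.resize(im[120:340,180:420],None,fx=3,fy=2.7))
E
```

```text
time_s: 1.68
ee_pos: [497.0, -42.5, 203.7]
eef_rot: [[-0.181, -0.984, -0.001], [-0.984, 0.181, -0.0], [0.001, 0.001, -1.0]]
ft_force: [0.2, -0.1, -0.0]
finger_gap: 0.996
t 1.68 pos [497.  -42.5 203.7] gap 0.996 F [ 0.2 -0.1 -0. ]
delta m [-0.013  -0.0038  0.0637] rot [ 0.0005 -0.0006 -0.0005]
```

View pics/s1.png

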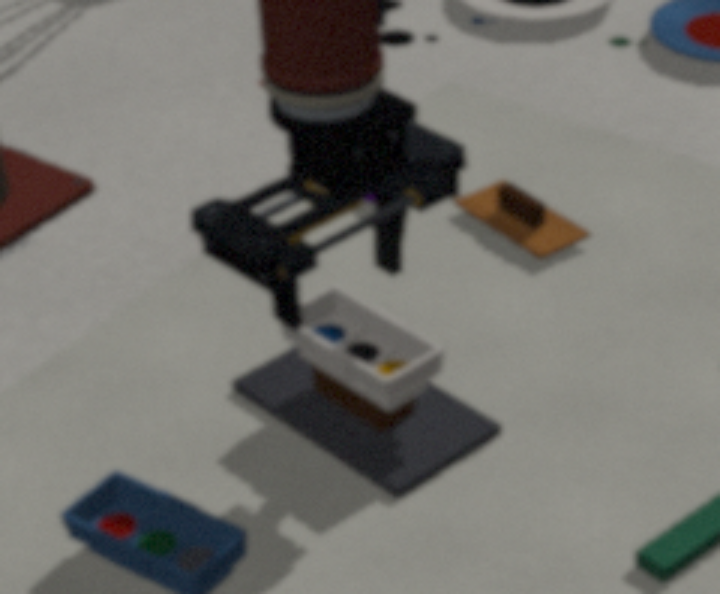

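Jaws straddle the tray across its long sides (fingers near (290,300) and (390,250) in the crop). Correct laterally, then descend.

```bash
python3 -m jog '[[-0.013,-0.0038,0.0,0,0,0,1],[-0.013,-0.0038,0.025,0,0,0,1],[-0.013,-0.0038,0.035,0,0,0,1],[-0.013,-0.0038,0.035,0,0,0,1]]' 4; python3 go.py 503 -30.5 128 -1.752
```

```text
time_s: 2.07
ee_pos: [501.1, -30.3, 166.0]
eef_rot: [[-0.182, -0.983, -0.006], [-0.983, 0.182, 0.001], [0.0, 0.006, -1.0]]
ft_force: [-1.1, -0.3, -0.3]
finger_gap: 1.0
t 2.07 pos [501.1 -30.3 166. ] gap 1.0 F [-1.1 -0.3 -0.3]
delta m [-0.0002 -0.0021  0.038 ] rot [ 0.0058 -0.0001 -0.0018]
```

```bash
python3 -m jog '[[0,-0.001,0.015,0,0,0,1],[0,-0.001,0.03,0,0,0,1],[0,-0.001,0.038,0,0,0,1],[0,-0.001,0.038,0,0,0,1],[0,-0.001,0.038,0,0,0,1]]'; python3 go.py 503 -30.5 128 -1.752;  python3 - <<'E'
from h import *
im=bot.grab_frame("scene")[:,:,::-1];cv2.imwrite("pics/s2.png",cv2.resize(im[170:310,230:370],None,fx=4,fy=4))
im=bot.grab_frame("top")[:,:,::-1];cv2.imwrite("pics/t2.png",cv2.resize(im[190:330,270:400],None,fx=4,fy=4))
E
```

```text
time_s: 2.48
ee_pos: [504.2, -30.2, 130.9]
eef_rot: [[-0.181, -0.983, -0.001], [-0.983, 0.181, 0.0], [0.0, 0.001, -1.0]]
ft_force: [-0.2, -0.2, 1.0]
finger_gap: 1.002
t 2.48 pos [504.2 -30.2 130.9] gap 1.002 F [-0.2 -0.2  1. ]
delta m [0.0005 0.0011 0.0029] rot [ 0.001  -0.     -0.0008]
```

View pics/s2.png

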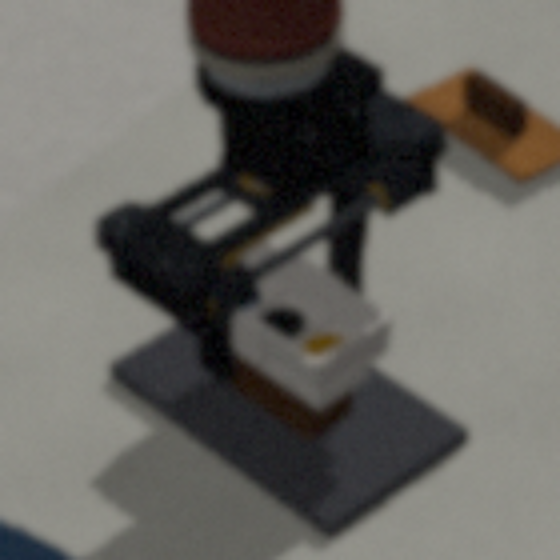

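Fingers straddle the thumb pads. Close gently first.

```bash
python3 -m jog '[[0.0005,0.001,0.003,0,0,0,1],[0.0005,0.001,0.003,0,0,0,0.76],[0.0005,0.001,0.003,0,0,0,0.72],[0.0005,0.001,0.003,0,0,0,0.72],[0.0005,0.001,0.003,0,0,0,0.72]]' 3; python3 -m jog '[[0,0,0,0,0,0,0.5],[0,0,0,0,0,0,0.5]]' 3;python3 go.py 503 -30.5 128 -1.752
```

```text
time_s: 3.0
ee_pos: [503.6, -30.0, 128.0]
eef_rot: [[-0.18, -0.984, 0.0], [-0.984, 0.18, -0.0], [0.0, -0.0, -1.0]]
ft_force: [-0.8, 0.3, 0.7]
finger_gap: 0.784
time_s: 3.17
ee_pos: [503.5, -29.8, 127.9]
eef_rot: [[-0.18, -0.984, 0.0], [-0.984, 0.18, 0.0], [-0.0, -0.0, -1.0]]
ft_force: [0.5, 0.9, 0.4]
finger_gap: 0.69
t 3.17 pos [503.5 -29.8 127.9] gap 0.69 F [0.5 0.9 0.4]
delta m [ 0.0008  0.0004 -0.0001] rot [-0.      0.0005 -0.0001]
```

```bash
python3 -m jog '[[0,0,0,0,0,0,0.5],[0,0,0,0,0,0,0.5],[0,0,0,0,0,0,0.5]]' 4;python3 -m jog '[[0,0,0,0,0,0,0.5],[0,0,0,0,0,0,0.5],[0,0,0,0,0,0,0.5]]' 15;
```

```text
time_s: 3.42
ee_pos: [503.5, -29.8, 127.9]
eef_rot: [[-0.18, -0.984, 0.0], [-0.984, 0.18, 0.0], [-0.0, -0.0, -1.0]]
ft_force: [0.0, 1.6, 1.0]
finger_gap: 0.687
time_s: 3.67
ee_pos: [503.5, -29.8, 127.9]
eef_rot: [[-0.18, -0.984, 0.0], [-0.984, 0.18, 0.0], [-0.0, -0.0, -1.0]]
ft_force: [0.0, 2.8, 2.1]
finger_gap: 0.688
```

```bash
python3 -m jog '[[-0.0005,0,0,0,0,0,0.5],[-0.0005,0,0,0,0,0,0.5],[-0.0005,0,0,0,0,0,0.5]]' 30;python3 -m jog '[[0,0,0,0,0,0,0.5],[0,0,0,0,0,0,0.5],[0,0,0,0,0,0,0.5]]' 55;
```

```text
time_s: 3.92
ee_pos: [503.6, -29.7, 127.9]
eef_rot: [[-0.18, -0.984, 0.0], [-0.984, 0.18, -0.0], [0.0, -0.0, -1.0]]
ft_force: [-0.6, 2.3, 2.5]
finger_gap: 0.685
time_s: 4.17
ee_pos: [503.6, -29.7, 127.9]
eef_rot: [[-0.18, -0.984, 0.0], [-0.984, 0.18, -0.0], [0.0, -0.0, -1.0]]
ft_force: [-0.2, 0.7, 3.4]
finger_gap: 0.688
```

```bash
cat > rock.py <<'E'
import sys,json
from h import *
from scipy.spatial.transform import Rotation as Ro
# python3 rock.py a0 b0 a1 b1 [n]: nominal delta rows from tray state (a0,b0) to (a1,b1), mm
H=83.
R0=np.array([[-.18,-.984,0],[-.984,.18,0],[0,0,-1.]])
def pose(a,b):
    s=(a-b)/60;th=np.arcsin(s); R=R0@Ro.from_rotvec([th,0,0]).as_matrix()
    # tool y=-tray x, tool z=down
    p=R0@np.array([0,H*s,-((a+b)/2+H*(np.cos(th)-1))]); return p,R,th
a0,b0,a1,b1=map(float,sys.argv[1:5]);n=int(sys.argv[5]) if len(sys.argv)>5 else 5
p0,Ra,t0=pose(a0,b0)
for i in range(1,n+1):
    f=i/n;p,R,th=pose(a0+f*(a1-a0),b0+f*(b1-b0))
    d=Ra.T@(p-p0)/1000;w=Ro.from_matrix(Ra.T@R).as_rotvec()
    print([round(float(v),4) for v in (*d,*w)],'tilt',round(th,3))
E
cat > st.py <<'E'
from h import *
s=bot.sense();R=s['eef_rot'];print(round(s['time_s'],2),'pos',s['ee_pos'].round(2),'z',R[:,2].round(4),'gap',round(s['finger_gap'],3),'F',s['ft_force'].round(1),'M',s['ft_torque'].round(2))
tx=np.array([.984,-.18,0]);th=np.arcsin(np.clip(-R[:,2]@tx,-1,1))*-1
# tilt: tool z = down tilted; end A up => tool z leans toward +x
th=np.arcsin(R[:,2]@tx);foot=s['ee_pos']+83*R[:,2]
d=foot-np.array([503.6,-29.7,44.9]);print('tilt',round(th,4),'a',round(d[2]+30*np.sin(th),2),'b',round(d[2]-30*np.sin(th),2),'along',round(d@tx,2))
E
python3 st.py; python3 rock.py 0 0 3 0 5
```

```text
4.17 pos [503.58 -29.67 127.92] z [ 1.e-04 -2.e-04 -1.e+00] gap 0.688 F [-0.2  0.7  3.4] M [0.21 0.13 0.03]
tilt 0.0001 a 0.02 b 0.01 along -0.02
[-0.0, 0.0008, -0.0003, 0.01, 0.0, 0.0] tilt 0.01
[-0.0, 0.0017, -0.0006, 0.02, 0.0, 0.0] tilt 0.02
[0.0, 0.0025, -0.0009, 0.03, 0.0, 0.0] tilt 0.03
[-0.0, 0.0033, -0.0011, 0.04, 0.0, 0.0] tilt 0.04
[0.0, 0.0042, -0.0014, 0.05, 0.0, 0.0] tilt 0.05
```

```bash
python3 -m jog '[[0,0.0008,-0.0003,0.01,0,0,0.5],[0,0.0017,-0.0006,0.02,0,0,0.5],[0,0.0025,-0.0009,0.03,0,0,0.5]]' >/dev/null; python3 st.py; python3 rock.py 1.8 0 4.5 0 3
```

```text
4.42 pos [501.34 -29.25 128.46] z [ 0.0315 -0.0059 -0.9995] gap 0.683 F [ 5.7  0.5 -4.1] M [ 0.1  -0.38 -0.01]
tilt 0.0321 a 1.56 b -0.36 along 0.35
[-0.0, 0.0012, -0.0004, 0.015, -0.0, -0.0] tilt 0.045
[0.0, 0.0025, -0.0009, 0.03, -0.0, 0.0] tilt 0.06
[0.0, 0.0037, -0.0013, 0.0451, -0.0, 0.0] tilt 0.075
```

```bash
python3 -m jog '[[0,0.0012,-0.0004,0.015,0,0,0.5],[0,0.0025,-0.0009,0.03,0,0,0.5],[0,0.0037,-0.0013,0.045,0,0,0.5],[0,0.0037,-0.0013,0.045,0,0,0.5]]' >/dev/null; python3 st.py; python3 rock.py 4.5 0 7 0 3;  python3 - <<'E'
from h import *
im=bot.grab_frame("scene")[:,:,::-1];cv2.imwrite("pics/s3.png",cv2.resize(im[200:310,250:360],None,fx=5,fy=5,interpolation=cv2.INTER_CUBIC))
E
```

```text
4.75 pos [497.51 -28.53 129.98] z [ 0.0764 -0.0142 -0.997 ] gap 0.685 F [ 5.2 -0.9 -4.1] M [ 0.05 -0.36  0.01]
tilt 0.0778 a 4.66 b -0.0 along 0.25
[-0.0, 0.0011, -0.0004, 0.0139, -0.0, -0.0] tilt 0.089
[-0.0, 0.0023, -0.0008, 0.0279, -0.0, -0.0] tilt 0.103
[-0.0, 0.0034, -0.0012, 0.0419, -0.0, -0.0] tilt 0.117
```

View pics/s3.png

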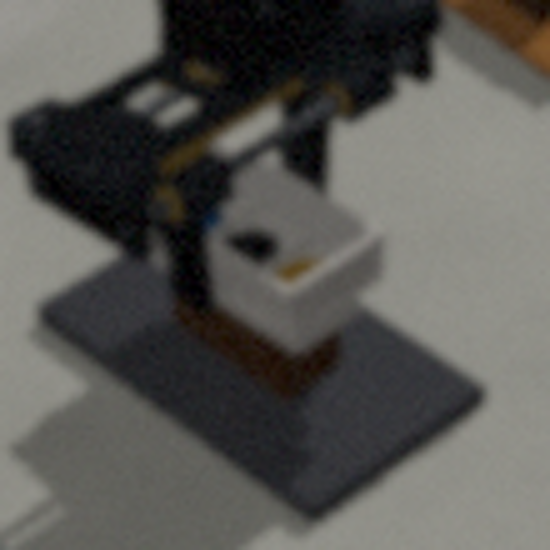

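The stand lies flat and the moment (0.36 Nm) fits one pin's grip. Now end B, keeping A just below its height so both pins aren't pulled together.

```bash
python3 rock.py 4.5 0 4 8.5 10
```

```text
[-0.0, -0.0013, -0.0004, -0.015, -0.0, -0.0] tilt 0.06
[-0.0, -0.0026, -0.0008, -0.0301, -0.0, -0.0] tilt 0.045
[-0.0, -0.0038, -0.0011, -0.0451, -0.0, -0.0] tilt 0.03
[-0.0, -0.0051, -0.0014, -0.0601, -0.0, -0.0] tilt 0.015
[-0.0, -0.0064, -0.0018, -0.0751, -0.0, -0.0] tilt 0.0
[0.0, -0.0077, -0.0021, -0.0901, -0.0, -0.0] tilt -0.015
[-0.0, -0.0089, -0.0023, -0.1051, -0.0, -0.0] tilt -0.03
[-0.0, -0.0102, -0.0026, -0.1201, -0.0, -0.0] tilt -0.045
[0.0, -0.0115, -0.0028, -0.1351, -0.0, -0.0] tilt -0.06
[-0.0, -0.0127, -0.0031, -0.1501, -0.0, -0.0] tilt -0.075
```

```bash
python3 -m jog '[[0,-0.0013,-0.0003,-0.015,0,0,0.5],[0,-0.0026,-0.0007,-0.03,0,0,0.5],[0,-0.0038,-0.001,-0.045,0,0,0.5],[0,-0.0051,-0.0013,-0.06,0,0,0.5],[0,-0.0064,-0.0017,-0.075,0,0,0.5]]' >/dev/null; python3 st.py; python3 rock.py 4.2 4.2 4 8.5 5
```

```text
5.22 pos [503.02 -29.43 131.46] z [-3.3e-03  6.0e-04 -1.0e+00] gap 0.683 F [ 0.1  0.7 -6.7] M [ 0.05 -0.51 -0.04]
tilt -0.0034 a 3.45 b 3.66 along -0.9
[-0.0, -0.0012, -0.0004, -0.015, -0.0, 0.0] tilt -0.015
[-0.0, -0.0025, -0.0008, -0.03, -0.0, 0.0] tilt -0.03
[0.0, -0.0037, -0.0011, -0.045, -0.0, 0.0] tilt -0.045
[-0.0, -0.005, -0.0015, -0.06, -0.0, 0.0] tilt -0.06
[-0.0, -0.0062, -0.0018, -0.0751, -0.0, 0.0] tilt -0.075
```

```bash
python3 - <<'E'
from h import *
im=bot.grab_frame("scene")[:,:,::-1];cv2.imwrite("pics/s4.png",cv2.resize(im[200:310,250:360],None,fx=5,fy=5,interpolation=cv2.INTER_CUBIC))
E
python3 st.py
```

```text
5.27 pos [503.21 -29.51 131.52] z [-4.3e-03  8.0e-04 -1.0e+00] gap 0.684 F [-1.3  0.6 -3.6] M [ 0.13 -0.15 -0.  ]
tilt -0.0044 a 3.49 b 3.76 along -0.78
```

View pics/s4.png

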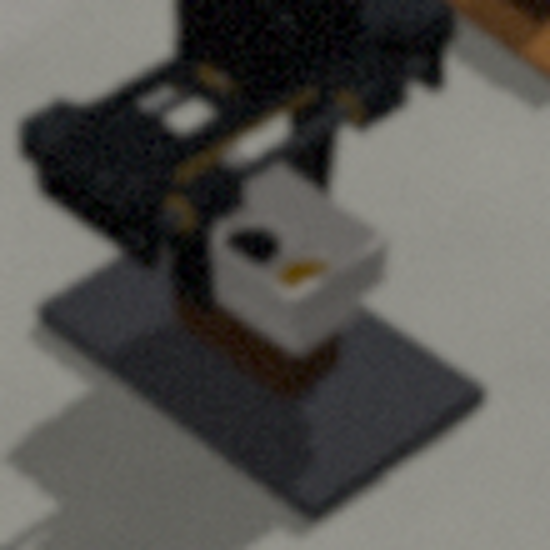

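```bash
cat > chk.py <<'E'
from h import *
import sys
# overlay tray rim/ledge for a state (a,b) ; args: png-out a b [dalong]
def tray(a,b,al=0):
    s=(a-b)/60;c=np.sqrt(1-s*s);yw=-.181;o=np.array([503.,-30.3,45+(a+b)/2]);X=np.array([np.cos(yw),np.sin(yw),0]);Y=np.array([-np.sin(yw),np.cos(yw),0]);Z=np.array([0,0,1.])
    tx=c*X+s*Z;tz=-s*X+c*Z;o=o+X*al
    f=lambda L,W,h:[o+tx*i*L/2+Y*j*W/2+tz*h for i,j in((1,1),(1,-1),(-1,-1),(-1,1))]
    return [f(122,58,45),f(100,38,0)]
if __name__=='__main__':
    out=sys.argv[1];x0,y0,k=250,200,5
    im=bot.grab_frame("scene")[:,:,::-1];o=cv2.resize(im[y0:y0+110,x0:x0+110],None,fx=k,fy=k,interpolation=cv2.INTER_CUBIC)
    for st,col in ((list(map(float,sys.argv[2:])),(255,0,255)),([0,0],(0,255,255))):
        for P in tray(*st):
            cv2.polylines(o,[np.int32(((proj('scene',P)+.5-[x0,y0])*k)*16)],True,col,1,cv2.LINE_AA,4)
    cv2.imwrite(out,o)
E
python3 chk.py pics/s5.png 3.5 3.7
python3 - <<'E'
from chk import *
for s in((0,0),(4.5,0),(3.5,3.7)): print(s,((proj('scene',tray(*s)[0])-[250,200])*5).round(0).tolist())
E
```

```text
(0, 0) [[391.0, 247.0], [295.0, 311.0], [107.0, 184.0], [203.0, 126.0]]
(4.5, 0) [[385.0, 232.0], [288.0, 295.0], [102.0, 185.0], [198.0, 127.0]]
(3.5, 3.7) [[391.0, 241.0], [295.0, 305.0], [106.0, 178.0], [203.0, 120.0]]
```

View pics/s5.png

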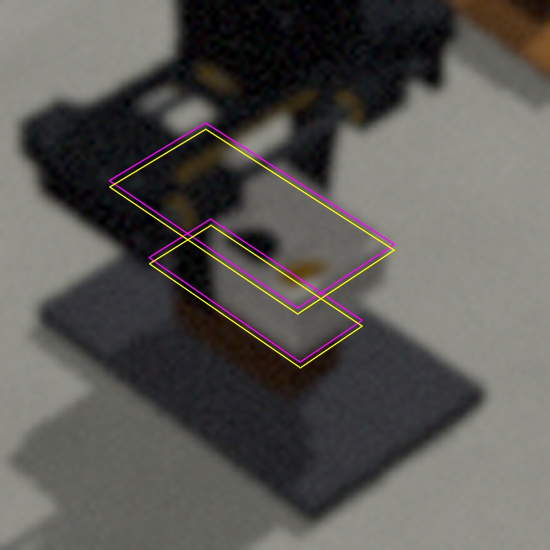

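```bash
python3 - <<'E'
import cv2,numpy as np
s0=cv2.resize(cv2.imread('pics/scene0.png')[200:310,250:360],None,fx=5,fy=5,interpolation=cv2.INTER_CUBIC)
s3=cv2.imread('pics/s3.png');s4=cv2.imread('pics/s4.png')
def sh(a,b,w):
    x0,y0,x1,y1=w;t=a[y0:y1,x0:x1];r=cv2.matchTemplate(b[y0-25:y1+25,x0-25:x1+25],t,cv2.TM_CCOEFF_NORMED);_,v,_,l=cv2.minMaxLoc(r);return l[0]-25,l[1]-25,round(v,3)
for n,b in(('s3',s3),('s4',s4)):
    print(n,'tray end',sh(s0,b,(285,215,405,360)),'base corner',sh(s0,b,(250,400,345,540)),sh(s0,b,(400,340,510,440)),sh(s0,b,(30,280,75,340)))
E
```

```text
s3 tray end (-7, -9, 0.948) base corner (-1, 0, 0.992) (0, 0, 0.998) (0, 0, 0.998)
s4 tray end (-4, -5, 0.948) base corner (-1, 0, 0.994) (0, 0, 0.998) (0, 0, 0.998)
```

Tray follows (predicted rise ≈6 px, matched ≈5) and the stand hasn't moved. Continue with B.

```bash
python3 -m jog '[[0,-0.0012,-0.0004,-0.015,0,0,0.5],[0,-0.0025,-0.0008,-0.03,0,0,0.5],[0,-0.0037,-0.0011,-0.045,0,0,0.5],[0,-0.005,-0.0015,-0.06,0,0,0.5],[0,-0.0062,-0.0018,-0.075,0,0,0.5]]' >/dev/null; python3 st.py;  python3 -m jog '[[0,0,0,0,0,0,0.5]]' >/dev/null; python3 st.py; python3 rock.py 4 8.5 8 8 5; python3 rock.py 8 8 12 8 5
```

```text
5.73 pos [509.06 -30.51 133.35] z [-0.0771  0.0142 -0.9969] gap 0.684 F [-1.9  0.9 -8.6] M [ 0.1  -0.15 -0.01]
tilt -0.0785 a 3.35 b 8.06 along -0.99
5.82 pos [509.28 -30.6  133.44] z [-0.077   0.0142 -0.9969] gap 0.685 F [-3.4  1.8 -6.5] M [ 0.14  0.28 -0.02]
tilt -0.0784 a 3.45 b 8.15 along -0.75
[0.0, 0.0013, -0.0003, 0.015, 0.0, -0.0] tilt -0.06
[0.0, 0.0025, -0.0007, 0.0301, 0.0, -0.0] tilt -0.045
[0.0, 0.0038, -0.001, 0.0451, 0.0, -0.0] tilt -0.03
[0.0, 0.0051, -0.0012, 0.0601, 0.0, -0.0] tilt -0.015
[0.0, 0.0064, -0.0015, 0.0751, 0.0, -0.0] tilt 0.0
[-0.0, 0.0011, -0.0004, 0.0133, 0.0, 0.0] tilt 0.013
[-0.0, 0.0022, -0.0008, 0.0267, 0.0, 0.0] tilt 0.027
[-0.0, 0.0033, -0.0011, 0.04, 0.0, 0.0] tilt 0.04
[-0.0, 0.0044, -0.0015, 0.0534, 0.0, 0.0] tilt 0.053
[-0.0, 0.0055, -0.0018, 0.0667, 0.0, 0.0] tilt 0.067
```

```bash
python3 -m jog '[[0,0.0013,-0.0003,0.015,0,0,0.5],[0,0.0025,-0.0007,0.03,0,0,0.5],[0,0.0038,-0.001,0.045,0,0,0.5],[0,0.0051,-0.0012,0.06,0,0,0.5],[0,0.0064,-0.0015,0.075,0,0,0.5]]' >/dev/null; python3 st.py;  python3 -m jog '[[0,0.0011,-0.0004,0.013,0,0,0.5],[0,0.0022,-0.0008,0.027,0,0,0.5],[0,0.0033,-0.0011,0.04,0,0,0.5],[0,0.0044,-0.0015,0.053,0,0,0.5],[0,0.0055,-0.0018,0.067,0,0,0.5]]' >/dev/null; python3 st.py; python3 -m jog '[[0,0,0,0,0,0,0.5]]' >/dev/null; python3 st.py
python3 chk.py pics/s6.png 12 8
```

```text
6.23 pos [503.16 -29.48 135.81] z [ 1.7e-03 -3.0e-04 -1.0e+00] gap 0.682 F [  0.2  -0.3 -13.2] M [ 0.08 -0.05  0.02]
tilt 0.0017 a 7.97 b 7.86 along -0.33
6.65 pos [497.77 -28.49 137.61] z [ 0.0667 -0.0123 -0.9977] gap 0.687 F [  1.    0.7 -12.2] M [ 0.07  0.2  -0.03]
tilt 0.0678 a 11.94 b 7.87 along -0.33
6.73 pos [497.66 -28.44 137.71] z [ 0.0668 -0.0123 -0.9977] gap 0.685 F [  2.5  -0.3 -14.1] M [0.06 0.13 0.  ]
tilt 0.068 a 12.03 b 7.96 along -0.44
```

View pics/s6.png

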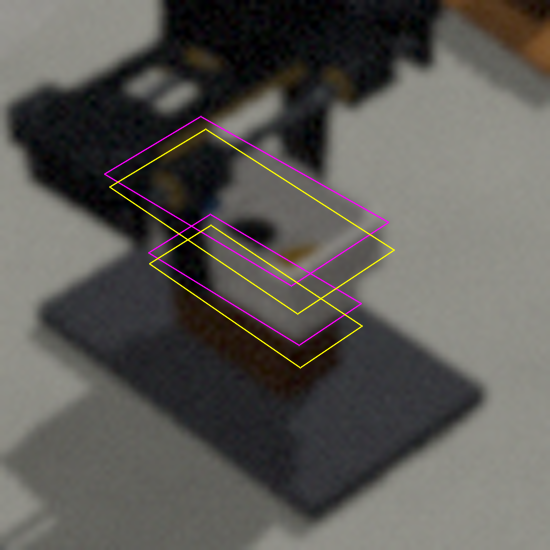

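```bash
cat > sh.py <<'E'
import cv2,numpy as np,sys
from bench import bot
f=lambda im:cv2.resize(im[200:310,250:360],None,fx=5,fy=5,interpolation=cv2.INTER_CUBIC)
s0=f(cv2.imread('pics/scene0.png'))
def sh(a,b,w):
    x0,y0,x1,y1=w;t=a[y0:y1,x0:x1];r=cv2.matchTemplate(b[y0-25:y1+25,x0-25:x1+25],t,cv2.TM_CCOEFF_NORMED);_,v,_,l=cv2.minMaxLoc(r);return l[0]-25,l[1]-25,round(v,3)
b=f(bot.grab_frame('scene')[:,:,::-1])
print('tray end',sh(s0,b,(285,215,405,360)),'base',sh(s0,b,(250,400,345,520)),sh(s0,b,(400,340,510,440)),sh(s0,b,(30,280,75,340)))
E
python3 sh.py; python3 st.py;python3 rock.py 12 8 11 11.5 5;python3 rock.py 11 11.5 10.8 15.5 5
```

```text
tray end (-12, -20, 0.859) base (-1, 1, 0.96) (0, 0, 0.998) (0, 0, 0.998)
6.83 pos [497.77 -28.48 137.69] z [ 0.0654 -0.012  -0.9978] gap 0.688 F [ -1.2  -0.2 -11.3] M [ 0.09  0.34 -0.05]
tilt 0.0666 a 11.97 b 7.98 along -0.44
[0.0, -0.0013, -0.0002, -0.015, -0.0, -0.0] tilt 0.052
[0.0, -0.0025, -0.0005, -0.03, -0.0, -0.0] tilt 0.037
[0.0, -0.0038, -0.0007, -0.045, -0.0, -0.0] tilt 0.022
[0.0, -0.0051, -0.0008, -0.06, -0.0, -0.0] tilt 0.007
[0.0, -0.0063, -0.001, -0.075, -0.0, -0.0] tilt -0.008
[0.0, -0.0012, -0.0004, -0.014, 0.0, -0.0] tilt -0.022
[-0.0, -0.0023, -0.0007, -0.028, 0.0, -0.0] tilt -0.036
[0.0, -0.0035, -0.0011, -0.042, 0.0, -0.0] tilt -0.05
[0.0, -0.0046, -0.0014, -0.056, 0.0, -0.0] tilt -0.064
[0.0, -0.0058, -0.0017, -0.0701, 0.0, -0.0] tilt -0.078
```

```bash
python3 -m jog '[[0,-0.0013,-0.0002,-0.015,0,0,0.5],[0,-0.0025,-0.0004,-0.03,0,0,0.5],[0,-0.0038,-0.0006,-0.045,0,0,0.5],[0,-0.0051,-0.0008,-0.06,0,0,0.5],[0,-0.0063,-0.001,-0.075,0,0,0.5]]' >/dev/null; python3 st.py;  python3 -m jog '[[0,-0.0012,-0.0004,-0.014,0,0,0.5],[0,-0.0023,-0.0007,-0.028,0,0,0.5],[0,-0.0035,-0.0011,-0.042,0,0,0.5],[0,-0.0046,-0.0014,-0.056,0,0,0.5],[0,-0.0058,-0.0017,-0.07,0,0,0.5]]' >/dev/null; python3 st.py; python3 -m jog '[[0,0,0,0,0,0,0.5]]' >/dev/null; python3 st.py; python3 sh.py
```

```text
7.25 pos [504.1  -29.6  139.35] z [-0.011   0.002  -0.9999] gap 0.687 F [-5.   1.1 -6.3] M [ 0.16  0.59 -0.03]
tilt -0.0111 a 11.13 b 11.79 along -0.45
7.67 pos [510.46 -30.83 141.42] z [-0.0778  0.0142 -0.9969] gap 0.682 F [-5.   1.1 -3.5] M [ 0.21  0.78 -0.04]
tilt -0.0792 a 11.41 b 16.16 along 0.38
7.75 pos [510.59 -30.84 141.34] z [-0.0776  0.0143 -0.9969] gap 0.685 F [-4.9  1.  -1.5] M [ 0.25  0.89 -0.04]
tilt -0.0791 a 11.33 b 16.07 along 0.53
tray end (-2, -7, 0.855) base (-1, 1, 0.964) (0, 0, 0.998) (0, 0, 0.998)
```

```bash
python3 chk.py pics/s7.png 11.3 16 0.5; python3 st.py; python3 - <<'E'
from chk import *
for s in((0,0),(12,8),(11.3,16)): print(s,[((proj('scene',q)-[250,200])*5).round(0).tolist()[:2] for q in tray(*s)])
E
```

```text
7.85 pos [510.49 -30.82 141.33] z [-0.0763  0.014  -0.997 ] gap 0.682 F [-4.1  0.9 -3. ] M [0.19 0.8  0.01]
tilt -0.0777 a 11.35 b 16.01 along 0.54
(0, 0) [[[391.0, 247.0], [295.0, 311.0]], [[359.0, 323.0], [297.0, 365.0]]]
(12, 8) [[[386.0, 219.0], [288.0, 283.0]], [[358.0, 301.0], [296.0, 342.0]]]
(11.3, 16) [[[396.0, 235.0], [299.0, 299.0]], [[359.0, 307.0], [296.0, 348.0]]]
```

View pics/s7.png

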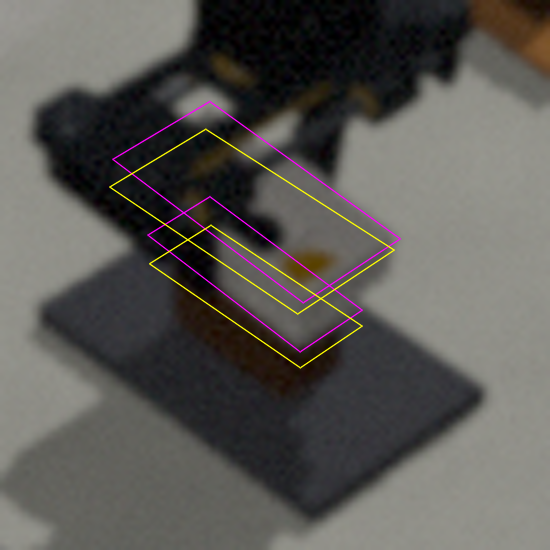

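The stand is still; the tray follows with perhaps 1–2 mm slip, so I keep rocking higher than nominal.

```bash
python3 rock.py 11.3 16 15 15.4 5;python3 rock.py 15 15.4 18.5 15 5
```

```text
[-0.0, 0.0012, -0.0003, 0.0144, -0.0, -0.0] tilt -0.064
[-0.0, 0.0024, -0.0006, 0.0287, -0.0, -0.0] tilt -0.05
[-0.0, 0.0036, -0.0008, 0.0431, -0.0, -0.0] tilt -0.035
[-0.0, 0.0049, -0.0011, 0.0574, -0.0, -0.0] tilt -0.021
[0.0, 0.0061, -0.0013, 0.0717, -0.0, -0.0] tilt -0.007
[-0.0, 0.0011, -0.0003, 0.013, 0.0, 0.0] tilt 0.006
[-0.0, 0.0022, -0.0006, 0.026, 0.0, 0.0] tilt 0.019
[-0.0, 0.0032, -0.0009, 0.039, -0.0, -0.0] tilt 0.032
[-0.0, 0.0043, -0.0011, 0.052, 0.0, 0.0] tilt 0.045
[-0.0, 0.0054, -0.0014, 0.065, 0.0, 0.0] tilt 0.058
```

```bash
python3 -m jog '[[0,0.0012,-0.0003,0.014,0,0,0.5],[0,0.0024,-0.0006,0.029,0,0,0.5],[0,0.0036,-0.0008,0.043,0,0,0.5],[0,0.0049,-0.0011,0.057,0,0,0.5],[0,0.0061,-0.0013,0.072,0,0,0.5]]' >/dev/null; python3 st.py;  python3 -m jog '[[0,0.0011,-0.0003,0.013,0,0,0.5],[0,0.0022,-0.0006,0.026,0,0,0.5],[0,0.0032,-0.0009,0.039,0,0,0.5],[0,0.0043,-0.0011,0.052,0,0,0.5],[0,0.0054,-0.0014,0.065,0,0,0.5]]' >/dev/null; python3 st.py; python3 -m jog '[[0,0,0,0,0,0,0.5]]' >/dev/null; python3 st.py; python3 sh.py;python3 chk.py pics/s8.png 18.5 15
```

```text
8.27 pos [504.04 -29.65 142.56] z [-3.7e-03  7.0e-04 -1.0e+00] gap 0.683 F [ 1.3  0.2 -9.4] M [0.05 0.13 0.  ]
tilt -0.0037 a 14.55 b 14.77 along 0.12
8.68 pos [499.2  -28.78 144.71] z [ 0.0609 -0.0112 -0.9981] gap 0.684 F [ 0.  -0.3 -0.4] M [ 0.03 -0.05  0.02]
tilt 0.062 a 18.83 b 15.11 along 0.65
8.77 pos [498.98 -28.71 144.68] z [ 0.0606 -0.0112 -0.9981] gap 0.687 F [ 0.7  0.  -0.7] M [0.05 0.04 0.02]
tilt 0.0617 a 18.79 b 15.09 along 0.39
tray end (-15, -25, 0.74) base (-1, 1, 0.94) (0, 0, 0.998) (0, 0, 0.998)
```

View pics/s8.png

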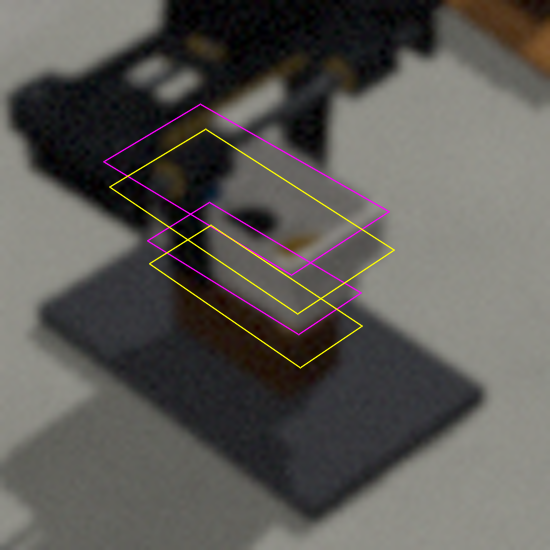

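Forces vanished: the tray looks free. Level it gently by raising B, then lift straight.

```bash
python3 rock.py 18.8 15.1 19.5 19.5 5
```

```text
[-0.0, -0.0011, -0.0005, -0.0124, 0.0, 0.0] tilt 0.049
[-0.0, -0.0021, -0.001, -0.0247, -0.0, -0.0] tilt 0.037
[-0.0, -0.0032, -0.0015, -0.037, 0.0, 0.0] tilt 0.025
[0.0, -0.0042, -0.0019, -0.0494, 0.0, 0.0] tilt 0.012
[-0.0, -0.0053, -0.0024, -0.0617, -0.0, 0.0] tilt 0.0
```

```bash
python3 -m jog '[[0,-0.0011,-0.0005,-0.012,0,0,0.5],[0,-0.0021,-0.001,-0.025,0,0,0.5],[0,-0.0032,-0.0015,-0.037,0,0,0.5],[0,-0.0042,-0.0019,-0.049,0,0,0.5],[0,-0.0053,-0.0024,-0.062,0,0,0.5]]' >/dev/null; python3 st.py;  python3 -m jog '[[0,0,-0.002,0,0,0,0.5],[0,0,-0.004,0,0,0,0.5],[0,0,-0.006,0,0,0,0.5],[0,0,-0.006,0,0,0,0.5]]' >/dev/null; python3 st.py;python3 sh.py
```

```text
9.28 pos [503.85 -29.59 146.39] z [-4.8e-03  9.0e-04 -1.0e+00] gap 0.683 F [-0.6  0.6 -1.4] M [-0.02  0.02 -0.03]
tilt -0.0049 a 18.35 b 18.64 along -0.18
9.62 pos [504.01 -29.6  153.16] z [-2.2e-03  4.0e-04 -1.0e+00] gap 0.684 F [-0.  -0.2 -2.7] M [ 0.06  0.01 -0.  ]
tilt -0.0023 a 25.19 b 25.32 along 0.2
tray end (-17, -10, 0.679) base (-1, 1, 0.927) (0, 0, 0.998) (0, 0, 0.998)
```

```bash
python3 -m jog '[[0,0,-0.015,0,0,0,0.5],[0,0,-0.03,0,0,0,0.5],[0,0,-0.045,0,0,0,0.5],[0,0,-0.047,0,0,0,0.5],[0,0,-0.047,0,0,0,0.5]]' >/dev/null; python3 st.py; python3 - <<'E'
from h import *
for n,w in(('scene',(230,170,350,300)),('top',(270,190,390,320))):
    x0,y0,x1,y1=w;im=bot.grab_frame(n)[:,:,::-1];cv2.imwrite(f"pics/{n}9.png",im)
    o=cv2.resize(im[y0:y1,x0:x1],None,fx=4.5,fy=4.5,interpolation=cv2.INTER_CUBIC);cv2.imwrite(f"pics/{n}9c.png",o)
E
```

```text
10.08 pos [504.65 -29.76 200.71] z [-2.e-04 -1.e-04 -1.e+00] gap 0.687 F [ 0.1  0.5 -2.8] M [ 0.02 -0.    0.03]
tilt -0.0002 a 72.81 b 72.82 along 1.03
```

View pics/scene9c.png

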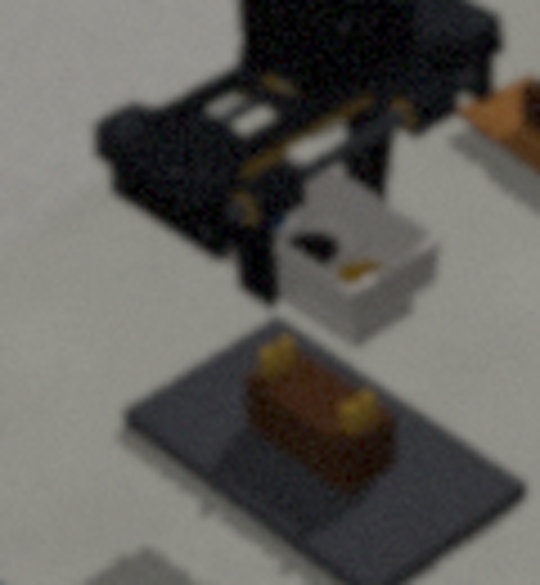

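View pics/top9c.png

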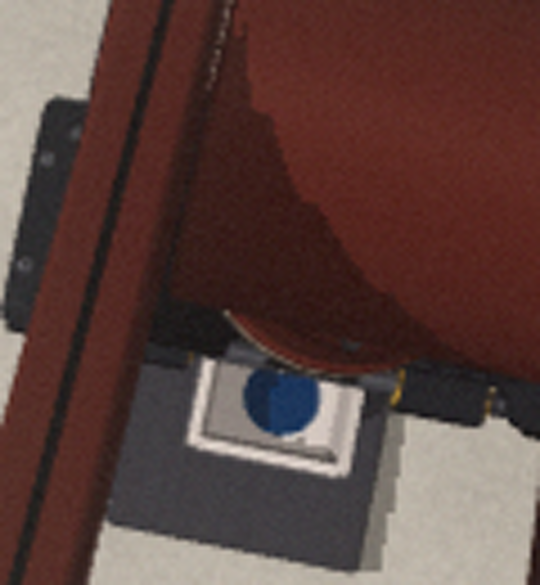

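```bash
python3 - <<'E'
from h import *
s=bot.sense();p=s['ee_pos'];yw=-.181
X=np.array([np.cos(yw),np.sin(yw),0]);Y=np.array([-np.sin(yw),np.cos(yw),0])
o=p-[0,0,83]
Q=lambda i,j,h=45:o+X*i*61+Y*j*29+[0,0,h]
for n,pts,w in(('scene',[Q(1,1),Q(1,-1)],(230,170)),('top',[Q(-1,1),Q(-1,-1)],(270,190))):
    print(n,((proj(n,pts)+.5-w)*4.5).round(1))
# B-end rim from top image, heights: solve along
for z in (158,160,162.7):
    P=ray('top',[(312,287.6),(347.6,295.3)],z);print(z,P[:,:2].round(1),'len',np.linalg.norm(P[0]-P[1]).round(1),'along',((P-o)@X).round(1),'lat',((P-o)@Y).round(1))
# observed scene corners: if along given
for z in(156,158,160,162,164):
    P=ray('scene',[(327,223.2),(307.7,234.6)],z);print('A',z,'along',((P-o)@X).round(1),'lat',((P-o)@Y).round(1))
E
```

```text
scene [[444.2 243.8]
 [354.  300.5]]
top [[185.7 450.1]
 [348.5 482.3]]
158 [[451.8   8.1]
 [440.4 -48.3]] len 57.5 along [-57.6 -58.6] lat [ 27.6 -29.9]
160 [[451.7   8.1]
 [440.4 -48.1]] len 57.4 along [-57.6 -58.7] lat [ 27.7 -29.7]
162.7 [[451.6   8.1]
 [440.4 -47.9]] len 57.1 along [-57.7 -58.7] lat [ 27.7 -29.4]
A 156 along [53.6 51.9] lat [ 32.7 -21.9]
A 158 along [55.4 53.8] lat [ 30.9 -23.6]
A 160 along [57.3 55.6] lat [ 29.1 -25.2]
A 162 along [59.1 57.4] lat [ 27.4 -26.9]
A 164 along [60.9 59.3] lat [ 25.6 -28.5]
```

Both brass pins are bare, the tray level in hand and within ~0.5 mm of nominal. Carry to the blue tray.

```bash
python3 go.py 486.5 -244.8 190 -1.561
```

```text
t 10.18 pos [503.4 -29.5 198.8] gap 0.687 F [ 0.2  0.1 -1.6]
delta m [ 0.2148 -0.0222  0.0087] rot [ 0.0039  0.0004 -0.191 ]
```

```bash
python3 -m jog '[[0.015,-0.002,0,0,0,-0.01,0.5],[0.04,-0.004,0,0,0,-0.04,0.5],[0.065,-0.006,0.003,0,0,-0.07,0.5],[0.09,-0.009,0.003,0,0,-0.1,0.5],[0.115,-0.012,0.004,0,0,-0.12,0.5]]' >/dev/null;python3 go.py 486.5 -244.8 190 -1.561
```

```text
t 10.6 pos [ 494.  -145.5  194.1] gap 0.684 F [ 1.  -0.3 -2.2]
delta m [0.0996 0.0016 0.0039] rot [ 0.0051  0.0014 -0.0691]
```

```bash
python3 -m jog '[[0.025,0,0,0,0,-0.02,0.5],[0.05,0,0,0,0,-0.04,0.5],[0.075,0,0.002,0,0,-0.06,0.5],[0.09,0.001,0.004,0,0,-0.069,0.5],[0.095,0.001,0.004,0,0,-0.069,0.5]]' >/dev/null;python3 -m jog '[[0,0,0,0,0,0,0.5],[0,0,0,0,0,0,0.5],[0,0,0,0,0,0,0.5]]' >/dev/null;python3 go.py 486.5 -244.8 190 -1.561
```

```text
t 11.27 pos [ 488.1 -238.5  191. ] gap 0.685 F [ 0.1  0.9 -2.8]
delta m [0.0063 0.0016 0.001 ] rot [ 0.0037  0.0016 -0.0015]
```

```bash
python3 -m jog '[[0.006,0.0016,0,0.003,0.001,-0.0015,0.5],[0.006,0.0016,0.015,0.003,0.001,-0.0015,0.5],[0.006,0.0016,0.03,0.003,0.001,-0.0015,0.5],[0.006,0.0016,0.045,0.003,0.001,-0.0015,0.5],[0.006,0.0016,0.05,0.003,0.001,-0.0015,0.5]]' >/dev/null;python3 -m jog '[[0,0,0,0,0,0,0.5],[0,0,0,0,0,0,0.5]]' >/dev/null;python3 go.py 486.5 -244.8 136 -1.561; python3 - <<'E'
from h import *
for n,w in(('scene',(180,240,290,360)),('top',(380,220,500,340))):
    x0,y0,x1,y1=w;im=bot.grab_frame(n)[:,:,::-1];cv2.imwrite(f"pics/{n}10.png",im)
    o=cv2.resize(im[y0:y1,x0:x1],None,fx=4.5,fy=4.5,interpolation=cv2.INTER_CUBIC);cv2.imwrite(f"pics/{n}10c.png",o)
E
```

```text
t 11.85 pos [ 486.6 -245.4  141.8] gap 0.682 F [ 0.4 -0.2 -1.9]
delta m [-0.0006  0.0001  0.0058] rot [-0.     -0.0004  0.0002]
```

View pics/scene10c.png

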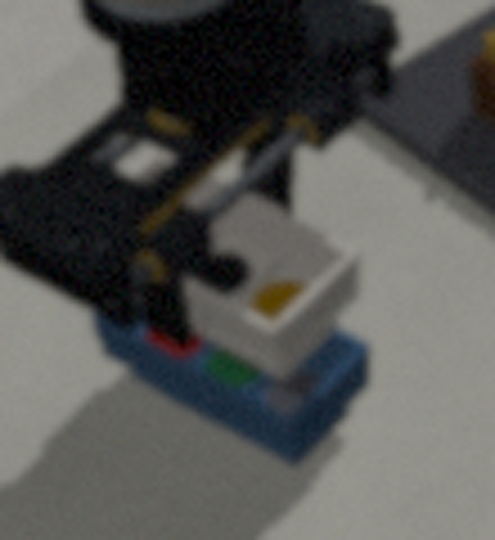

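View pics/top10c.png

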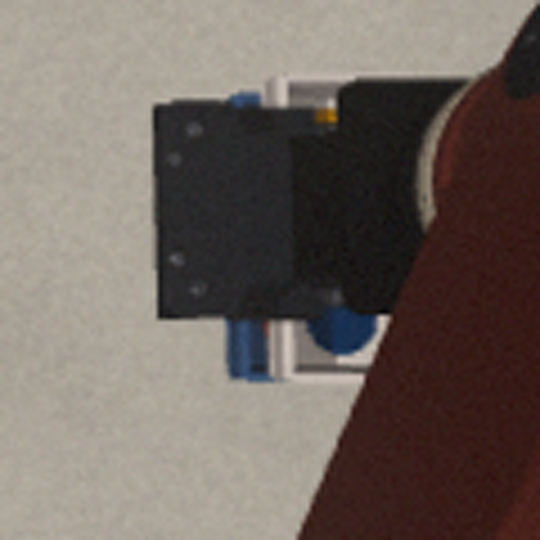

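```bash
python3 - <<'E'
from h import *
f=lambda p,w:np.array(p)/4.5+np.array(w)-.5
W=ray('scene',f([(357,256),(270,329)],(180,240)),104);B=ray('scene',f([(367,345),(290,418)],(180,240)),45)
print(W.round(1),B.round(1))
x0=(180,240)
for c in ((486.6,-245.4,104),(486.8,-244.8,45)):
    q=[[c[0]+58.5*1,c[1]+s*28.5,c[2]] for s in(1,-1)];print(((proj('scene',q)+.5-x0)*4.5).round(0))
# top: rim ends near/far
f2=lambda p:f(p,(380,220))
print('white far L, near L',ray('top',f2([(268,77),(270,382)]),104).round(1)); print('blue near L',ray('top',f2([(230,378)]),18).round(1), 'blue top far',ray('top',f2([(240,93)]),45).round(1))
E
```

```text
[[ 544.7 -218.2  104. ]
 [ 542.  -272.4  104. ]] [[ 542.7 -216.9   45. ]
 [ 542.4 -269.5   45. ]]
[[360. 255.]
 [273. 334.]]
[[372. 347.]
 [289. 426.]]
white far L, near L [[ 544.4 -213.   104. ]
 [ 427.4 -211.3  104. ]]
blue near L [[ 428.  -220.8   18. ]] blue top far [[ 546.1 -219.4   45. ]]
```

Alignment agrees within ~1.5 mm in both views (clearance 3–6 mm). Lower in steps.

```bash
python3 -m jog '[[-0.0002,0,0.007,0,0,0,0.5],[-0.0002,0,0.014,0,0,0,0.5],[-0.0002,0,0.02,0,0,0,0.5],[-0.0002,0,0.024,0,0,0,0.5],[-0.0002,0,0.027,0,0,0,0.5]]' >/dev/null;python3 -m jog '[[0,0,0,0,0,0,0.5],[0,0,0,0,0,0,0.5]]' >/dev/null;python3 go.py 486.5 -245 110 -1.561
```

```text
t 12.53 pos [ 486.2 -245.8  114.7] gap 0.685 F [-3.8 -0.4  2.9]
delta m [-0.0008 -0.0003  0.0047] rot [ 0.0008 -0.0006 -0.0007]
```

```bash
for i in 1 2; do python3 -m jog '[[0,0,0,0,0,0,0.5]]' | grep -E "pos|force"; done; python3 - <<'E'
from h import *
for n,w in(('scene',(180,240,290,360)),):
    x0,y0,x1,y1=w;im=bot.grab_frame(n)[:,:,::-1];cv2.imwrite(f"pics/{n}11.png",im)
    o=cv2.resize(im[y0:y1,x0:x1],None,fx=4.5,fy=4.5,interpolation=cv2.INTER_CUBIC);cv2.imwrite(f"pics/{n}11c.png",o)
E
```

```text
ee_pos: [486.2, -245.6, 114.7]
ft_force: [-3.3, -0.6, 2.6]
ee_pos: [486.2, -245.6, 114.7]
ft_force: [-3.8, -0.7, 3.8]
```

View pics/scene11c.png

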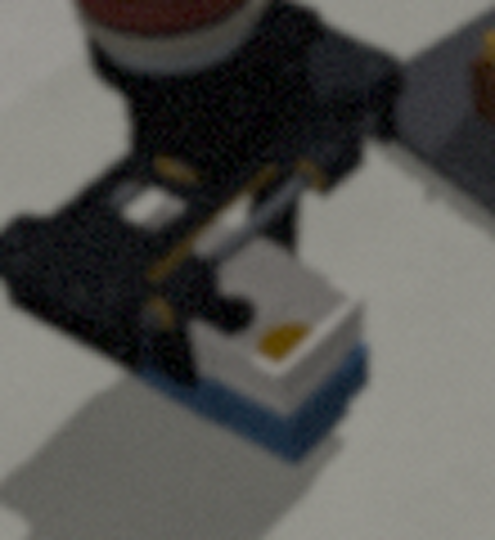

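Inside, with light contact at the far end (Fx −3.8 N). Back off slightly toward the robot.

```bash
python3 -m jog '[[0,0,-0.002,0,0,0,0.5],[0,0.001,-0.002,0,0,0,0.5],[0,0.002,-0.002,0,0,0,0.5],[0,0.002,-0.002,0,0,0,0.5]]' | grep -E "pos|force"; python3 -m jog '[[0,0,0.002,0,0,0,0.5],[0,0,0.002,0,0,0,0.5]]'| grep -E "pos|force"
```

```text
ee_pos: [484.4, -245.2, 116.3]
ft_force: [-0.3, -1.3, -1.7]
ee_pos: [484.8, -245.7, 114.8]
ft_force: [0.1, -0.0, 1.5]
```

```bash
python3 -m jog '[[0,0,0.001,0,0,0,0.5],[0,0,0.002,0,0,0,0.5],[0,0,0.002,0,0,0,0.5]]' | grep -E "pos|force"; python3 st.py
```

```text
ee_pos: [485.0, -246.8, 114.0]
ft_force: [-3.3, -1.9, 7.3]
13.5 pos [ 484.99 -246.81  113.99] z [ 0.0011 -0.0032 -1.    ] gap 0.685 F [-3.3 -1.9  7.3] M [-0.57  0.71 -0.11]
tilt 0.0017 a -13.86 b -13.96 along 20.91
```

The stop at TCP z≈114.5 puts the fingertips at z≈45: they sit on the blue pads/rim, because my grasp was too low on the white pads. I'll put the white tray down on free table, regrasp higher, and come back, so there is no drop.

```bash
python3 -m jog '[[0,0,-0.005,0,0,0,0.5],[0,0,-0.015,0,0,0,0.5],[0,0,-0.03,0,0,0,0.5],[0,0,-0.04,0,0,0,0.5]]' | grep -E "pos|force"; python3 go.py 475 -385 150 -1.561
```

```text
ee_pos: [484.7, -245.3, 153.7]
ft_force: [0.4, -0.0, -1.7]
t 13.83 pos [ 484.7 -245.3  153.7] gap 0.684 F [ 0.4 -0.  -1.7]
delta m [0.1396 0.011  0.0037] rot [-0.0004 -0.0002 -0.0005]
```

```bash
python3 -m jog '[[0.02,0.001,0,0,0,0,0.5],[0.05,0.003,0,0,0,0,0.5],[0.08,0.006,0,0,0,0,0.5],[0.11,0.009,0,0,0,0,0.5],[0.135,0.011,0,0,0,0,0.5]]' | grep -E "pos|force";python3 -m jog '[[0,0,0,0,0,0,0.5],[0,0,0.01,0,0,0,0.5],[0,0,0.02,0,0,0,0.5]]'| grep -E "pos|force"; python3 go.py 475 -385 86 -1.561;python3 - <<'E'
from h import *
for n in('scene','top'):
    im=bot.grab_frame(n)[:,:,::-1];cv2.imwrite(f"pics/{n}12.png",im)
E
```

```text
ee_pos: [474.6, -382.3, 153.3]
ft_force: [1.0, -0.3, -1.7]
ee_pos: [475.0, -380.3, 132.5]
ft_force: [0.1, 0.8, -1.8]
t 14.5 pos [ 475.  -380.3  132.5] gap 0.68 F [ 0.1  0.8 -1.8]
delta m [0.0046 0.0001 0.0465] rot [-0.001  -0.0006 -0.0008]
```

View pics/top12.png

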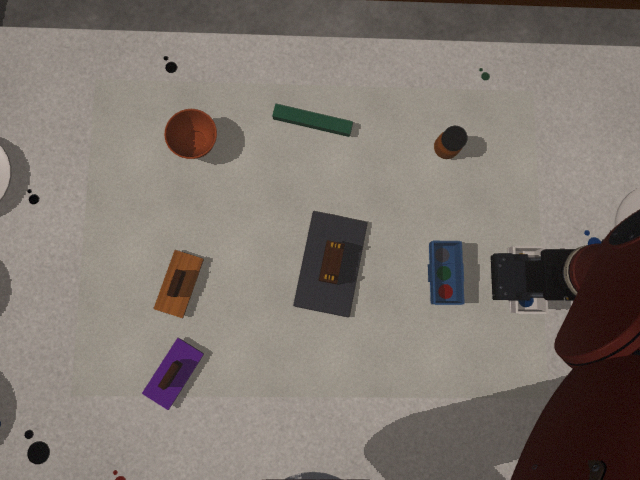

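View pics/scene12.png

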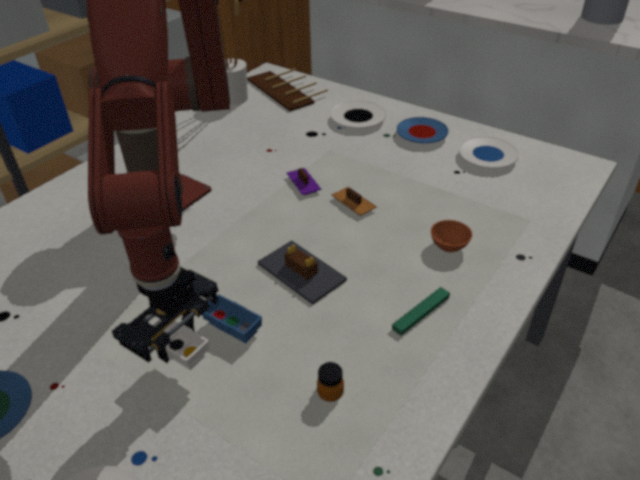

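```bash
python3 -m jog '[[-0.008,0,0.005,0,0,0,0.5],[-0.01,0,0.02,0,0,0,0.5],[-0.01,0,0.035,0,0,0,0.5],[-0.01,0,0.043,0,0,0,0.5],[-0.01,0,0.046,0,0,0,0.5]]'| grep -E "pos|force";python3 -m jog '[[0,0,0,0,0,0,0.5],[0,0,0,0,0,0,0.5]]'| grep -E "pos|force"; python3 st.py
```

```text
ee_pos: [474.0, -368.6, 84.7]
ft_force: [-0.1, 0.1, -1.5]
ee_pos: [475.0, -370.4, 87.1]
ft_force: [0.5, 0.0, -2.8]
15.18 pos [ 475.01 -370.44   87.05] z [ 4.e-04 -8.e-04 -1.e+00] gap 0.685 F [ 0.5  0.  -2.8] M [0.04 0.07 0.02]
tilt 0.0006 a -40.83 b -40.86 along 33.25
```

```bash
python3 -m jog '[[0,0,0.001,0,0,0,0.5],[0,0,0.002,0,0,0,0.5],[0,0,0.002,0,0,0,0.5]]'| grep -E "pos|force";python3 -m jog '[[0,0,0.001,0,0,0,0.5],[0,0,0.001,0,0,0,0.5]]'| grep -E "pos|force"; python3 -m jog '[[0,0,0.001,0,0,0,0.5],[0,0,0.001,0,0,0,0.5]]'| grep -E "pos|force";python3 st.py
```

```text
ee_pos: [474.9, -370.9, 85.1]
ft_force: [-0.2, -0.1, -0.5]
ee_pos: [474.6, -370.7, 83.7]
ft_force: [0.3, -0.0, -1.5]
ee_pos: [474.8, -370.8, 83.0]
ft_force: [-0.3, -0.1, 0.4]
15.77 pos [ 474.76 -370.76   82.97] z [ 3.e-04 -7.e-04 -1.e+00] gap 0.687 F [-0.3 -0.1  0.4] M [ 0.09  0.1  -0.03]
tilt 0.0004 a -44.92 b -44.94 along 33.05
```

Contact at TCP z = 83.0, exactly as predicted. Release and regrasp 13 mm higher.

```bash
python3 -m jog '[[0,0,0.0004,0,0,0,0.5],[0,0,0.0004,0,0,0,0.5]]' 10| grep -E "pos|force"; python3 -m jog '[[0,0,0,0,0,0,0.76],[0,0,0,0,0,0,0.8],[0,0,0,0,0,0,0.8]]'| grep -E "pos|force|gap"; python3 -m jog '[[0,0,-0.005,0,0,0,0.8],[0,0,-0.012,0,0,0,0.8],[0,0,-0.013,0,0,0,0.8],[0,0,-0.013,0,0,0,0.8]]'| grep -E "pos|force|gap"
```

```text
ee_pos: [474.8, -370.8, 82.9]
ft_force: [-2.4, 2.0, 5.5]
ee_pos: [474.7, -370.6, 82.1]
ft_force: [0.2, 0.2, -0.2]
finger_gap: 0.784
ee_pos: [475.3, -371.2, 96.5]
ft_force: [0.9, -1.0, 0.7]
finger_gap: 0.8
```

```bash
python3 -m jog '[[0,0,0.001,0,0,0,0.72],[0,0,0.001,0,0,0,0.5],[0,0,0.001,0,0,0,0.5],[0,0,0.001,0,0,0,0.5]]' 5| grep -E "pos|force|gap"; python3 -m jog '[[0,0,0,0,0,0,0.5],[0,0,0,0,0,0,0.5]]' 35| grep -E "pos|force|gap"; python3 -m jog '[[0,0,-0.005,0,0,0,0.5],[0,0,-0.015,0,0,0,0.5],[0,0,-0.03,0,0,0,0.5],[0,0,-0.045,0,0,0,0.5],[0,0,-0.06,0,0,0,0.5]]'| grep -E "pos|force|gap";python3 -m jog '[[0,0,0,0,0,0,0.5],[0,0,0,0,0,0,0.5]]'| grep -E "pos|force|gap"
python3 - <<'E'
from h import *
for n in('scene','top'):
    im=bot.grab_frame(n)[:,:,::-1];cv2.imwrite(f"pics/{n}13.png",im)
cv2.imwrite('pics/s13c.png',cv2.resize(cv2.imread('pics/scene13.png')[250:380,90:270],None,fx=4,fy=4,interpolation=cv2.INTER_CUBIC))
E
```

```text
ee_pos: [474.5, -370.4, 93.9]
ft_force: [-0.4, -0.2, 0.0]
finger_gap: 0.69
ee_pos: [474.5, -370.5, 94.0]
ft_force: [0.2, 1.3, -0.6]
finger_gap: 0.686
ee_pos: [474.7, -370.5, 155.5]
ft_force: [-0.5, 0.5, -2.1]
finger_gap: 0.686
ee_pos: [475.3, -371.2, 155.8]
ft_force: [-1.6, 0.1, -1.6]
finger_gap: 0.685
```

View pics/s13c.png

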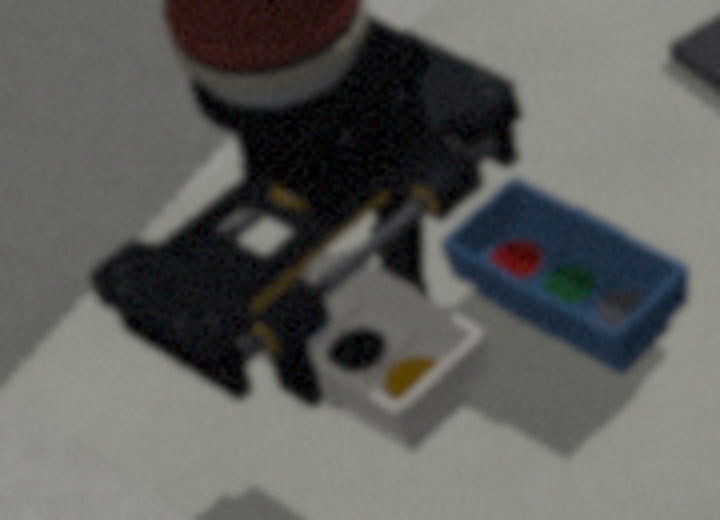

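```bash
cat > fb.py <<'E'
from sil import *
TR2=[[(100,38,0),(100,38,18)],[(116,54,18),(118,57,45)],[(34,60,18),(34,60,45)]]
def mask(im,w):
    im=im[w[1]:w[3],w[0]:w[2]].astype(float);b,r=im[...,0],im[...,2];s=im.sum(2)+1
    M=((b-r)/s>.12).astype(np.uint8);M=cv2.morphologyEx(M,cv2.MORPH_CLOSE,np.ones((5,5)))
    l,L,st,_=cv2.connectedComponentsWithStats(M);M=(L==1+st[1:,4].argmax())
    c,_=cv2.findContours(M.astype(np.uint8),0,1);o=np.zeros(M.shape,np.float32);cv2.drawContours(o,c,-1,1,-1);return o
W={'top':(415,225,490,320),'scene':(190,285,275,350)}
for t in('0','12','13'):
    for n in('top','scene'):
        im=cv2.imread(f'pics/{n}{t}.png')
        print(t,n,*[x.round(3) if hasattr(x,'round') else x for x in fit([(n,mask(im,W[n]),W[n])],(486.8,-245,.01),TR2,0)])
E
python3 fb.py
```

```text
0 top [ 4.86696e+02 -2.45670e+02  2.00000e-02] 0.015
0 scene [ 4.83167e+02 -2.44659e+02 -4.40000e-02] 0.107
12 top [ 4.86462e+02 -2.45714e+02  1.30000e-02] 0.016
12 scene [ 4.78777e+02 -2.43970e+02 -1.50000e-02] 0.251
13 top [ 4.86536e+02 -2.45956e+02  9.00000e-03] 0.018
13 scene [ 4.83136e+02 -2.44122e+02 -4.60000e-02] 0.106
```

```bash
python3 go.py 485.4 -245.4 155 -1.559
```

```text
t 17.7 pos [ 474.3 -370.2  153.6] gap 0.691 F [-0.8  0.2 -1.9]
delta m [-0.1246 -0.0123 -0.0014] rot [ 0.0007  0.0003 -0.0025]
```

```bash
python3 -m jog '[[-0.02,-0.002,0,0,0,-0.002,0.5],[-0.05,-0.005,0,0,0,-0.002,0.5],[-0.08,-0.008,0,0,0,-0.002,0.5],[-0.105,-0.011,0,0,0,-0.002,0.5],[-0.12,-0.012,0,0,0,-0.002,0.5]]'| grep -E "pos|force";python3 -m jog '[[-0.003,0,0,0,0,0,0.5],[-0.004,0,0,0,0,0,0.5],[-0.004,0,0,0,0,0,0.5]]'| grep -E "pos|force";python3 go.py 485.4 -245.4 155 -1.559
```

```text
ee_pos: [484.7, -247.5, 152.5]
ft_force: [-0.0, 0.9, -1.8]
ee_pos: [485.5, -246.9, 154.0]
ft_force: [-0.4, -0.5, -1.8]
t 18.37 pos [ 485.5 -246.9  154. ] gap 0.686 F [-0.4 -0.5 -1.8]
delta m [-0.0015  0.0001 -0.001 ] rot [ 0.0001 -0.0009 -0.0003]
```

```bash
python3 -m jog '[[-0.001,0,0.006,0,0,0,0.5],[-0.001,0,0.013,0,0,0,0.5],[-0.001,0,0.02,0,0,0,0.5],[-0.001,0,0.025,0,0,0,0.5],[-0.001,0,0.028,0,0,0,0.5]]'| grep -E "pos|force";python3 -m jog '[[0,0,0,0,0,0,0.5],[0,0,0,0,0,0,0.5]]'| grep -E "pos|force";python3 st.py|head -1; python3 - <<'E'
from h import *
for n in('scene','top'):
    im=bot.grab_frame(n)[:,:,::-1];cv2.imwrite(f"pics/{n}14.png",im)
cv2.imwrite('pics/s14c.png',cv2.resize(cv2.imread('pics/scene14.png')[240:360,170:300],None,fx=4,fy=4,interpolation=cv2.INTER_CUBIC))
E
```

```text
ee_pos: [484.7, -245.4, 124.6]
ft_force: [-0.8, 0.6, -1.3]
ee_pos: [485.3, -245.5, 125.8]
ft_force: [0.8, 0.7, -1.3]
18.95 pos [ 485.31 -245.49  125.79] z [-5.e-04 -0.e+00 -1.e+00] gap 0.683 F [ 0.8  0.7 -1.3] M [ 0.    0.04 -0.01]
```

View pics/s14c.png

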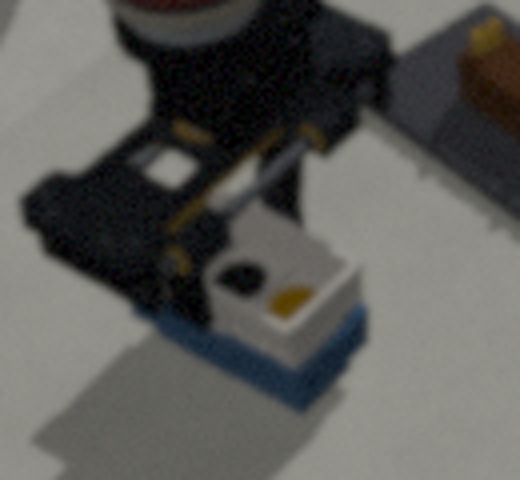

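No contact at 125.8 now (past the old stop). Continue to z ≈ 121.

```bash
python3 -m jog '[[0,0,0.0015,0,0,0,0.5],[0,0,0.003,0,0,0,0.5],[0,0,0.0035,0,0,0,0.5]]'| grep -E "pos|force";python3 -m jog '[[0,0,0.0007,0,0,0,0.5],[0,0,0.0007,0,0,0,0.5]]'| grep -E "pos|force";python3 -m jog '[[0,0,0.0007,0,0,0,0.5],[0,0,0.0007,0,0,0,0.5]]'| grep -E "pos|force";python3 st.py|head -1
```

```text
ee_pos: [485.5, -245.4, 122.7]
ft_force: [-0.4, 0.2, -1.5]
ee_pos: [485.4, -245.4, 121.8]
ft_force: [-0.3, -0.0, -2.2]
ee_pos: [485.4, -245.4, 121.2]
ft_force: [-0.0, 1.2, -1.5]
19.63 pos [ 485.44 -245.42  121.17] z [-0.e+00 -4.e-04 -1.e+00] gap 0.684 F [-0.   1.2 -1.5] M [-0.01 -0.03 -0.  ]
```

```bash
python3 -m jog '[[0,0,0.0006,0,0,0,0.5],[0,0,0.0006,0,0,0,0.5]]'| grep -E "pos|force";python3 -m jog '[[0,0,0.0005,0,0,0,0.5],[0,0,0.0005,0,0,0,0.5]]'| grep -E "pos|force";python3 st.py|head -1
```

```text
ee_pos: [485.5, -245.5, 121.0]
ft_force: [-0.3, 1.9, 3.2]
ee_pos: [485.6, -245.5, 121.0]
ft_force: [-3.5, 1.4, 7.1]
19.97 pos [ 485.57 -245.47  121.  ] z [-0.e+00 -4.e-04 -1.e+00] gap 0.681 F [-3.5  1.4  7.1] M [0.48 0.63 0.02]
```

Contact at exactly 121.0 (27 mm above the blue). Release gently and rise.

```bash
python3 -m jog '[[0,0,0,0,0,0,0.5],[0,0,0,0,0,0,0.5]]' 10| grep -E "pos|force";python3 -m jog '[[0,0,0,0,0,0,0.74],[0,0,0,0,0,0,0.8],[0,0,0,0,0,0,0.85]]' | grep -E "pos|force|gap";python3 -m jog '[[0,0,-0.005,0,0,0,0.85],[0,0,-0.02,0,0,0,0.95],[0,0,-0.04,0,0,0,1],[0,0,-0.07,0,0,0,1],[0,0,-0.1,0,0,0,1]]' | grep -E "pos|force|gap"; python3 go.py 460.3 258.2 180 -1.860
```

```text
ee_pos: [485.6, -245.5, 121.0]
ft_force: [-3.2, 2.5, 5.9]
ee_pos: [485.7, -245.6, 120.2]
ft_force: [-0.6, -0.2, -0.2]
finger_gap: 0.802
ee_pos: [484.9, -245.0, 220.6]
ft_force: [1.1, -0.2, 0.7]
finger_gap: 0.984
t 20.8 pos [ 484.9 -245.   220.6] gap 0.984 F [ 1.1 -0.2  0.7]
delta m [-0.5034  0.0188  0.041 ] rot [0.0017 0.0006 0.3005]
```

```bash
python3 -m jog '[[-0.503,0.019,0.02,0,0,0.3,1],[-0.503,0.019,0.02,0,0,0.3,1],[-0.503,0.019,0.02,0,0,0.3,1],[-0.503,0.019,0.02,0,0,0.3,1],[-0.503,0.019,0.02,0,0,0.3,1]]' | grep -E "pos|force|gap"; python3 go.py 460.3 258.2 180 -1.860; python3 - <<'E'
from h import *
for n in('scene','top'):
    im=bot.grab_frame(n)[:,:,::-1];cv2.imwrite(f"pics/{n}15.png",im)
a=cv2.resize(cv2.imread('pics/scene15.png')[250:360,170:290],None,fx=3.3,fy=3.3,interpolation=cv2.INTER_CUBIC)
b=cv2.resize(cv2.imread('pics/top15.png')[220:330,400:510],None,fx=3.3,fy=3.3,interpolation=cv2.INTER_CUBIC)
cv2.imwrite('pics/c15.png',np.hstack([a,b]))
E
```

```text
ee_pos: [475.2, -39.4, 212.5]
ft_force: [1.0, -0.0, -0.2]
finger_gap: 0.998
t 21.22 pos [475.2 -39.4 212.5] gap 0.998 F [ 1.  -0.  -0.2]
delta m [-0.2809  0.0994  0.0323] rot [-0.0013 -0.0002 -0.0007]
```

View pics/c15.png

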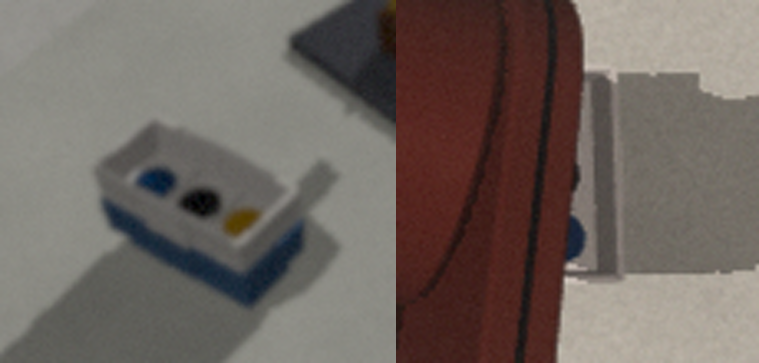

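The white tray sits square in the blue (rim around (95–305,120–250) in the crop). On to the cover.

```bash
python3 -m jog '[[-0.281,0.099,0.032,0,0,0,1],[-0.281,0.099,0.032,0,0,0,1],[-0.281,0.099,0.032,0,0,0,1],[-0.281,0.099,0.032,0,0,0,1],[-0.281,0.099,0.032,0,0,0,0.7]]' | grep -E "pos|force|gap"; python3 go.py 460.3 258.2 180 -1.860
```

```text
ee_pos: [465.4, 167.1, 190.1]
ft_force: [0.4, 0.1, 0.8]
finger_gap: 0.977
t 21.73 pos [465.4 167.1 190.1] gap 0.977 F [0.4 0.1 0.8]
delta m [-0.0858  0.0309  0.01  ] rot [-0.0016 -0.0001 -0.0004]
```

```bash
python3 -m jog '[[-0.086,0.031,0.01,-0.001,0,0,0.5],[-0.086,0.031,0.01,-0.001,0,0,0.5],[-0.086,0.031,0.02,-0.001,0,0,0.5],[-0.086,0.031,0.03,-0.001,0,0,0.5],[-0.086,0.031,0.03,-0.001,0,0,0.5]]' | grep -E "pos|force|gap"; python3 -m jog '[[0,0,0,0,0,0,0.5],[0,0,0,0,0,0,0.5]]' >/dev/null; python3 go.py 460.3 258.2 120 -1.860; python3 - <<'E'
from h import *
for n in('scene','top'):
    im=bot.grab_frame(n)[:,:,::-1];cv2.imwrite(f"pics/{n}16.png",im)
a=cv2.resize(cv2.imread('pics/scene16.png')[120:240,300:420],None,fx=3.3,fy=3.3,interpolation=cv2.INTER_CUBIC)
b=cv2.resize(cv2.imread('pics/top16.png')[220:340,120:240],None,fx=3.3,fy=3.3,interpolation=cv2.INTER_CUBIC)
cv2.imwrite('pics/c16.png',np.hstack([a,b]))
E
```

```text
ee_pos: [458.7, 256.3, 157.1]
ft_force: [-0.3, -1.0, 0.3]
finger_gap: 0.633
t 22.32 pos [460.4 255.6 159.6] gap 0.529 F [-0.3  0.4  0.2]
delta m [-0.0025  0.0009  0.0396] rot [ 0.0009 -0.001  -0.0016]
```

View pics/c16.png

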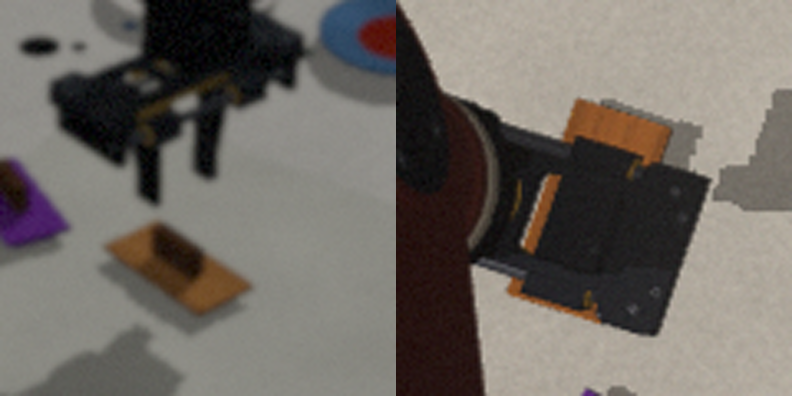

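Gripper hangs above the orange cover, bar lengthwise between the jaws. Descend to tips ≈ 3–4 mm above the plate.

```bash
python3 -m jog '[[-0.0025,0.001,0.015,0,-0.001,-0.001,0.5],[-0.0025,0.001,0.03,0,-0.001,-0.001,0.5],[-0.0025,0.001,0.045,0,-0.001,-0.001,0.5],[-0.0025,0.001,0.055,0,-0.001,-0.001,0.5],[-0.0025,0.001,0.06,0,-0.001,-0.001,0.5]]' 5 | grep -E "pos|force|gap"; python3 -m jog '[[0,0,0,0,0,0,0.5],[0,0,0,0,0,0,0.5]]' >/dev/null; python3 go.py 460.3 258.2 88.5 -1.860
```

```text
ee_pos: [459.3, 259.0, 98.6]
ft_force: [-0.7, -0.4, 0.0]
finger_gap: 0.503
t 23.0 pos [460.  259.7 100. ] gap 0.498 F [ 0.3 -0.2 -0.6]
delta m [ 0.0014 -0.0007  0.0115] rot [0.0005 0.0008 0.001 ]
```

```bash
python3 -m jog '[[0.001,0,0.006,0,0,0,0.4],[0.001,0,0.0115,0,0,0,0.3],[0.001,0,0.0115,0,0,0,0.25],[0.001,0,0.0115,0,0,0,0.2],[0.001,0,0.0115,0,0,0,0.05]]' 3 | grep -E "pos|force|gap"; python3 -m jog '[[0,0,0,0,0,0,0.05],[0,0,0,0,0,0,0.05],[0,0,0,0,0,0,0.05]]' | grep -E "pos|force|gap"
```

```text
ee_pos: [459.4, 259.0, 88.2]
ft_force: [0.3, 0.2, -0.4]
finger_gap: 0.21
ee_pos: [459.5, 259.1, 88.3]
ft_force: [-0.1, 0.4, 0.6]
finger_gap: 0.16
```

```bash
python3 -m jog '[[0,0,0,0,0,0,0.05],[0,0,0,0,0,0,0.05],[0,0,0,0,0,0,0.05]]' 30 | grep -E "pos|force|gap"; python3 -m jog '[[0,0,-0.01,0,0,0,0.05],[0,0,-0.035,0,0,0,0.05],[0,0,-0.065,0,0,0,0.05],[0,0,-0.095,0,0,0,0.05],[0,0,-0.12,0,0,0,0.05]]' | grep -E "pos|force|gap"; python3 go.py 485.2 -245.5 215 -1.559;python3 - <<'E'
from h import *
for n in('scene','top'):
    im=bot.grab_frame(n)[:,:,::-1];cv2.imwrite(f"pics/{n}17.png",im)
a=cv2.resize(cv2.imread('pics/scene17.png')[100:240,280:400],None,fx=3.3,fy=3.3,interpolation=cv2.INTER_CUBIC)
b=cv2.resize(cv2.imread('pics/top17.png')[205:345,120:240],None,fx=3.3,fy=3.3,interpolation=cv2.INTER_CUBIC)
cv2.imwrite('pics/c17.png',np.hstack([a,b]))
E
```

```text
ee_pos: [459.5, 259.0, 88.3]
ft_force: [0.4, 1.3, 1.0]
finger_gap: 0.159
ee_pos: [459.4, 258.8, 210.5]
ft_force: [0.0, 1.0, -2.4]
finger_gap: 0.158
t 24.33 pos [459.4 258.8 210.5] gap 0.158 F [ 0.   1.  -2.4]
delta m [ 0.4763 -0.1678 -0.005 ] rot [-1.000e-04  1.100e-03 -2.995e-01]
```

View pics/c17.png

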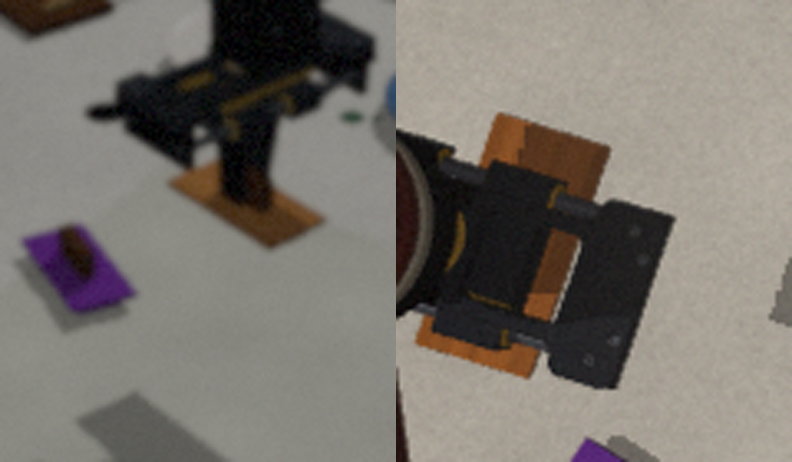

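```bash
python3 - <<'E'
from h import *
q=(np.array([(499,113),(611,147),(531,378),(414,345)])-[396,0])/3.3+[120,205]-.5
p=fitrect('top',q,118,58,137.2)
d=p[:2]-[459.4,258.8];print('along',d@[np.cos(p[2]),np.sin(p[2])],'lat',d@[-np.sin(p[2]),np.cos(p[2])])
E
python3 go.py 485.2 -245.5 215 -1.559
```

```text
sides [57.8, 117.4, 58.7, 118.6]
 pose [ 4.633426e+02  2.601519e+02 -2.831000e-01] res [ 0.2  0.3 -0.1  0.1 -0.6  0.3  0.5 -0.7]
along 3.4079842524901864 lat 2.399386905318259
t 24.43 pos [462.1 259.8 214. ] gap 0.157 F [ 0.2  0.5 -1. ]
delta m [ 0.478  -0.1655 -0.0029] rot [-0.0077  0.0052 -0.2994]
```

Offset in hand ≈ +1 mm along, consistent with the earlier fit. Carry it over.

```bash
python3 -m jog '[[0.015,-0.005,0,0,0,-0.01,0.05],[0.045,-0.016,0,0,0,-0.03,0.05],[0.075,-0.026,0,0,0,-0.05,0.05],[0.105,-0.036,0,0,0,-0.07,0.05],[0.135,-0.047,0,0,0,-0.09,0.05]]' | grep -E "pos|force|gap"; python3 go.py 485.2 -245.5 215 -1.559
```

```text
ee_pos: [465.0, 114.8, 207.0]
ft_force: [0.5, -0.0, -1.1]
finger_gap: 0.156
t 24.85 pos [465.  114.8 207. ] gap 0.156 F [ 0.5 -0.  -1.1]
delta m [ 0.3495 -0.0899 -0.0082] rot [ 0.0026  0.0003 -0.2077]
```

```bash
python3 -m jog '[[0.03,-0.008,-0.002,0,0,-0.02,0.05],[0.06,-0.016,-0.004,0,0,-0.04,0.05],[0.09,-0.023,-0.005,0,0,-0.06,0.05],[0.12,-0.031,-0.005,0,0,-0.08,0.05],[0.15,-0.039,-0.005,0,0,-0.1,0.05]]' | grep -E "pos|force|gap"; python3 go.py 485.2 -245.5 215 -1.559
```

```text
ee_pos: [474.1, -40.1, 212.1]
ft_force: [0.8, 0.8, -2.5]
finger_gap: 0.16
t 25.27 pos [474.1 -40.1 212.1] gap 0.16 F [ 0.8  0.8 -2.5]
delta m [ 0.2034 -0.0309 -0.0031] rot [ 0.002   0.001  -0.1085]
```

```bash
python3 -m jog '[[0.03,-0.005,0,0,0,-0.02,0.05],[0.06,-0.01,0,0,0,-0.04,0.05],[0.09,-0.014,0,0,0,-0.06,0.05],[0.12,-0.019,0,0,0,-0.08,0.05],[0.15,-0.024,0,0,0,-0.1,0.05]]' | grep -E "pos|force|gap"; python3 go.py 485.2 -245.5 215 -1.559
```

```text
ee_pos: [483.3, -191.5, 211.8]
ft_force: [0.4, -0.7, -1.7]
finger_gap: 0.163
t 25.68 pos [ 483.3 -191.5  211.8] gap 0.163 F [ 0.4 -0.7 -1.7]
delta m [ 0.054  -0.0017 -0.0033] rot [ 0.0022  0.0018 -0.0087]
```

```bash
python3 -m jog '[[0.02,-0.001,0,0,0,-0.008,0.05],[0.04,-0.001,0,0.001,0.001,-0.008,0.05],[0.05,-0.001,0,0.001,0.001,-0.008,0.05],[0.05,-0.001,0,0.001,0.001,-0.008,0.05]]' >/dev/null;python3 -m jog '[[0,0,0,0,0,0,0.05],[0,0,0,0,0,0,0.05],[0,0,0,0,0,0,0.05]]' | grep -E "pos|force|gap"; python3 go.py 485.2 -245.5 170 -1.559
```

```text
ee_pos: [485.3, -239.0, 212.4]
ft_force: [-0.2, 0.2, -1.2]
finger_gap: 0.161
t 26.27 pos [ 485.3 -239.   212.4] gap 0.161 F [-0.2  0.2 -1.2]
delta m [0.0065 0.0002 0.0424] rot [ 0.0001  0.0005 -0.0002]
```

```bash
python3 -m jog '[[0.006,0,0.005,0,0,0,0.05],[0.0065,0,0.02,0,0,0,0.05],[0.0065,0,0.03,0,0,0,0.05],[0.0065,0,0.038,0,0,0,0.05],[0.0065,0,0.042,0,0,0,0.05]]' >/dev/null;python3 -m jog '[[0,0,0,0,0,0,0.05],[0,0,0,0,0,0,0.05],[0,0,0,0,0,0,0.05]]' | grep -E "pos|force|gap"; python3 go.py 485.2 -245.5 150.3 -1.559; python3 - <<'E'
from h import *
for n in('scene','top'):
    im=bot.grab_frame(n)[:,:,::-1];cv2.imwrite(f"pics/{n}18.png",im)
a=cv2.resize(cv2.imread('pics/scene18.png')[230:360,170:290],None,fx=3.3,fy=3.3,interpolation=cv2.INTER_CUBIC)
b=cv2.resize(cv2.imread('pics/top18.png')[210:340,380:500],None,fx=3.3,fy=3.3,interpolation=cv2.INTER_CUBIC)
cv2.imwrite('pics/c18.png',np.hstack([a,b]))
E
```

```text
ee_pos: [485.8, -247.0, 171.2]
ft_force: [0.7, -0.9, -1.6]
finger_gap: 0.158
t 26.93 pos [ 485.8 -247.   171.2] gap 0.158 F [ 0.7 -0.9 -1.6]
delta m [-0.0015  0.0006  0.0209] rot [-0.0012 -0.0007 -0.0014]
```

View pics/c18.png

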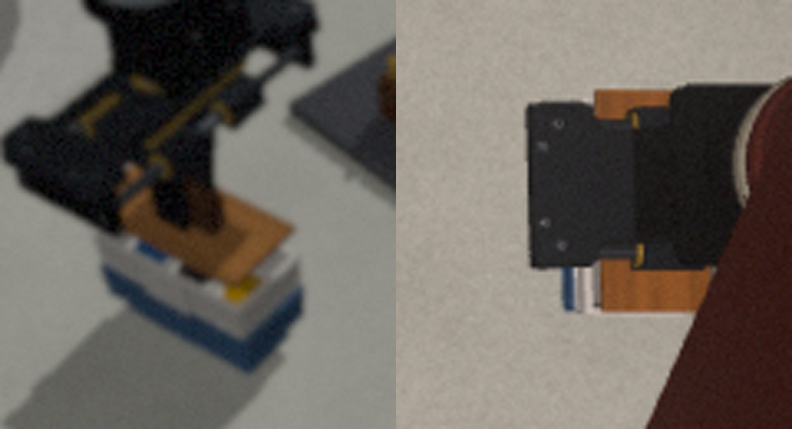

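```bash
python3 -m jog '[[-0.001,0.0003,0.004,0,0,0,0.05],[-0.001,0.0003,0.008,0,0,0,0.05],[-0.001,0.0003,0.012,0,0,0,0.05],[-0.001,0.0003,0.015,0,0,0,0.05],[-0.001,0.0003,0.016,0,0,0,0.05]]' >/dev/null;python3 -m jog '[[0,0,0,0,0,0,0.05],[0,0,0,0,0,0,0.05],[0,0,0,0,0,0,0.05]]' | grep -E "pos|force|gap"; python3 go.py 485.2 -245.5 150.3 -1.559
```

```text
ee_pos: [485.2, -245.9, 154.8]
ft_force: [-0.5, -0.5, -1.7]
finger_gap: 0.158
t 27.7 pos [ 485.2 -245.9  154.8] gap 0.158 F [-0.5 -0.5 -1.7]
delta m [-0.0004  0.      0.0045] rot [-0.0006 -0.0003 -0.0015]
```

```bash
python3 -m jog '[[0,0,0.001,0,0,0,0.05],[0,0,0.002,0,0,0,0.05],[0,0,0.003,0,0,0,0.05],[0,0,0.0035,0,0,0,0.05]]'| grep -E "pos|force" ;python3 -m jog '[[0,0,0.0005,0,0,0,0.05],[0,0,0.0005,0,0,0,0.05]]' | grep -E "pos|force"; python3 -m jog '[[0,0,0.0006,0,0,0,0.05],[0,0,0.0006,0,0,0,0.05]]' | grep -E "pos|force"; python3 -m jog '[[0,0,0.0006,0,0,0,0.05],[0,0,0.0006,0,0,0,0.05]]' | grep -E "pos|force"
```

```text
ee_pos: [485.1, -245.8, 151.0]
ft_force: [0.5, -0.4, -1.8]
ee_pos: [485.1, -245.8, 150.6]
ft_force: [0.3, -0.2, -1.9]
ee_pos: [485.2, -245.9, 150.5]
ft_force: [-1.8, 1.1, 2.3]
ee_pos: [485.2, -245.9, 150.4]
ft_force: [-3.3, 2.7, 7.0]
```

Seated at 150.4 (150.3 predicted). Release, rise, and retreat clear.

```bash
python3 -m jog '[[0,0,0,0,0,0,0.05],[0,0,0,0,0,0,0.05]]' 8| grep -E "pos|force";python3 -m jog '[[0,0,0,0,0,0,0.25],[0,0,0,0,0,0,0.35],[0,0,0,0,0,0,0.45],[0,0,0,0,0,0,0.5]]' | grep -E "pos|force|gap";python3 -m jog '[[0,0,-0.01,0,0,0,0.5],[0,0,-0.03,0,0,0,0.5],[0,0,-0.05,0,0,0,0.5],[0,0,-0.08,0,0,0,0.5],[0,0,-0.11,0,0,0,0.5]]' | grep -E "pos|force|gap"
```

```text
ee_pos: [485.2, -245.9, 150.4]
ft_force: [-3.1, 2.2, 7.1]
ee_pos: [485.1, -245.8, 149.3]
ft_force: [0.3, 0.5, -1.1]
finger_gap: 0.376
ee_pos: [484.6, -245.5, 260.5]
ft_force: [0.6, -1.1, 0.5]
finger_gap: 0.498
```

```bash
python3 go.py 300 -500 270 -1.559; python3 -m jog '[[0.14,0.1,0,0,0,0,0.5],[0.14,0.1,0,0,0,0,0.5],[0.14,0.1,0,0,0,0,0.5],[0.14,0.1,0,0,0,0,0.5],[0.14,0.1,0,0,0,0,0.5]]' | grep -E "pos|force|gap"; python3 -m jog '[[0.12,0.1,0,0,0,0,0.5],[0.12,0.1,0,0,0,0,0.5],[0.12,0.1,0,0,0,0,0.5],[0.12,0.1,0,0,0,0,0.5],[0.12,0.1,0,0,0,0,0.5]]' | grep -E "pos|force|gap"; python3 - <<'E'
from h import *
for n in('scene','top'):
    im=bot.grab_frame(n)[:,:,::-1];cv2.imwrite(f"pics/{n}19.png",im)
a=cv2.resize(cv2.imread('pics/scene19.png')[250:360,170:290],None,fx=3.3,fy=3.3,interpolation=cv2.INTER_CUBIC)
b=cv2.resize(cv2.imread('pics/top19.png')[220:330,390:510],None,fx=3.3,fy=3.3,interpolation=cv2.INTER_CUBIC)
cv2.imwrite('pics/c19.png',np.hstack([a,b]))
E
```

```text
t 29.45 pos [ 484.6 -245.5  260.5] gap 0.498 F [ 0.6 -1.1  0.5]
delta m [ 0.2526  0.1872 -0.0095] rot [ 0.0008  0.0007 -0.0015]
ee_pos: [383.1, -391.6, 260.6]
ft_force: [-0.2, 0.1, 0.1]
finger_gap: 0.498
ee_pos: [284.1, -511.9, 260.2]
ft_force: [0.4, 0.3, 0.0]
finger_gap: 0.499
```

View pics/c19.png

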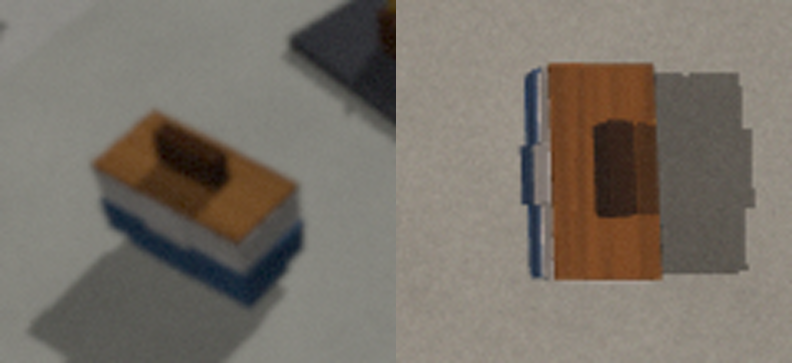

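View pics/top19.png

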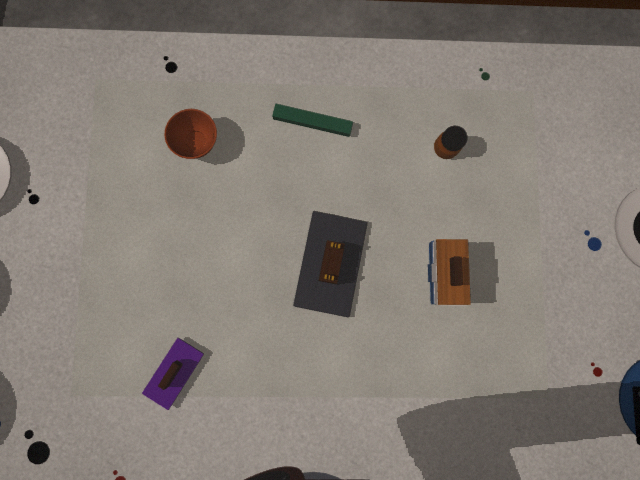

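The stack is level and square (cover at top-view pixels 437–470, 239–304). Stand, bowl, paperweight and jar are at the same pixels as in the first picture. I let the arm settle and hand in.

```bash
python3 -m jog '[[0,0,0,0,0,0,0.5],[0,0,0,0,0,0,0.5],[0,0,0,0,0,0,0.5]]' | grep -E "time|force"; python3 -c "
from bench import bot
print(bot.sign_off())"
```

```text
time_s: 30.63
ft_force: [0.5, 0.5, -0.8]
the job is handed in; nothing more can be done
None
```

The job is handed in at 30.6 s of the 61 s allowed. The white tray is nested in the blue tray, and the wooden cover is seated in the white tray.

- **Freeing the tray:** I rocked it loose end to end in five swings. The gripper's tilt stayed at or below 0.08 rad, and the upward pull reached about 14 N. The stand's base did not shift in the pictures taken during the rocking.
- **First nesting attempt:** It stopped 4 mm short. I had gripped the white pads too low, so the fingertips landed on the blue tray's pads or rim, with contact forces up to about 7 N.
- **Extra step on the table:** To avoid a drop, I set the white tray down on free table, regrasped it about 11 mm higher and nested it again. This put-down was not part of the task as described.
- **Final heights:** The white tray met resistance at 27 mm above the blue tray. The cover met it within 0.1 mm of its predicted seated height.
- **Last pictures:** The stack looks level and square. The stand, bowl, jar and paperweight are at the same pixels as at the start. I compared these by eye, to about a pixel (roughly 2 mm).
- **Where measurements disagreed:** The two cameras differed by 2 to 3 mm on the blue tray's position in the clearer fits, so I relied mostly on the top view. The white and blue rims also measured about 117 mm long, against the stated 122 mm.

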